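Stack a toroidal choke on its chassis stud

TASK

Mount the choke on the upright stud of the power supply's chassis, ready for its nut: thread onto the stud, one after another, first the wide black seat, then the copper-wound choke into the seat's recess, then the smaller black cap, recess still up, and last the steel bush, flange down in the cap's recess. Let each part lie flat and centred on the one below before fetching the next, lower the choke rather than drop it, and leave the tin, the tweezers and the trimming tool where they lie.

Things in the scene. Friction and masses are not known exactly. Their poses are not given: they have to be found in the camera images.
- stud_foot (a point): Foot of the upright stud on the chassis: centre of the stud, on the upper face of the chassis sheet (3 mm above the desk); z up, x and y along the chassis's. The stud is fixed and rises 63 mm above this point: a black sleeve 10 mm in diameter up to 49 mm, then tapering to a steel thread 6.4 mm in diameter.
- chassis: Fixed aluminium sheet 3 mm thick, 120 mm deep (x) by 190 mm wide (y), with edges 14 mm high folded up along its two short ends. Origin: centre of its underside, on the desk. The stud is 30 mm from it towards -y. A circuit board and two capacitors, up to 24 mm high, stand on the +y part, from 38 mm on; nothing else stands within 60 mm of the stud.
- seat_mid (a point): Seat: the larger of the two black moulded dishes, a round disc 68 mm across and 9 mm high with a 17 mm hole. Its upper side has a recess 62 mm across and 5 mm deep (floor 4 mm thick). It lies flat, recess up. The point is its centre, half-way up; z up.
- choke_mid (a point): Choke: a ring-shaped coil wound with copper wire, 54 mm across, 26 mm high, with a 20 mm hole, 0.15 to 0.3 kg. It lies flat, hole upright. The point is its centre, half-way up; z along the hole.
- cap_mid (a point): Cap: the smaller of the two black moulded dishes, a round disc 50 mm across and 8 mm high with a 17 mm hole. Its upper side has a recess 45 mm across and 4 mm deep (floor 4 mm thick). It lies flat, recess up. The point is its centre, half-way up; z up.
- bush_mid (a point): Bush: a steel flanged sleeve 20 mm high with a 17 mm hole: a round flange 37 mm across and 4 mm thick at the bottom, and above it a collar 25 mm across. It stands on its flange. The point is its centre, half-way up; z up.
- tin: Bystander: small closed flat tin with a green lid, 65 x 98 x 25 mm. Origin at the centre of its underside.
- tweezers: Bystander: pair of grey metal tweezers lying flat, 143 x 14 x 8 mm, along its x. Origin at the centre of the underside.
- pen_driver: Bystander: thin yellow trimming screwdriver lying flat, 112 x 9 x 9 mm, along its x. Origin at the centre of the underside.
Not all that is in view belongs to the job. Of the things shaped like the part that bears choke_mid, the copper one is meant.

How it is judged:
On the way, in this order (a step that is already met when the one before it is completed fails the run):
1. the seat lies flat on the chassis, round the stud, and is released (horizontal distance between seat_mid and stud_foot below 0.005 m and z of seat_mid in the frame of stud_foot between 0.002 and 0.007 m and angle between seat_mid's own z axis and vertical below 0.06 rad and contact force between the fingers and seat below 0.05 N), for 0.2 s.
2. the choke sits in the seat's recess, round the stud, and is released (horizontal distance between seat_mid and stud_foot below 0.005 m and z of seat_mid in the frame of stud_foot between 0.002 and 0.007 m and angle between each of seat_mid, choke_mid's own z axis and vertical below 0.06 rad and horizontal distance between choke_mid and stud_foot below 0.006 m and z of choke_mid in the frame of stud_foot between 0.0145 and 0.0195 m and contact force between the fingers and choke below 0.05 N), for 0.2 s.
3. the cap lies on the choke, round the stud, recess up, and is released (horizontal distance between seat_mid and stud_foot below 0.005 m and z of seat_mid in the frame of stud_foot between 0.002 and 0.007 m and angle between each of seat_mid, choke_mid, cap_mid's own z axis and vertical below 0.06 rad and horizontal distance between each of choke_mid, cap_mid and stud_foot below 0.006 m and z of choke_mid in the frame of stud_foot between 0.0145 and 0.0195 m and z of cap_mid in the frame of stud_foot between 0.0315 and 0.0365 m and contact force between the fingers and cap below 0.05 N), for 0.2 s.
4. the bush stands in the cap's recess, round the stud, and is released (horizontal distance between seat_mid and stud_foot below 0.005 m and z of seat_mid in the frame of stud_foot between 0.002 and 0.007 m and angle between each of seat_mid, choke_mid, cap_mid, bush_mid's own z axis and vertical below 0.06 rad and horizontal distance between each of choke_mid, cap_mid, bush_mid and stud_foot below 0.006 m and z of choke_mid in the frame of stud_foot between 0.0145 and 0.0195 m and z of cap_mid in the frame of stud_foot between 0.0315 and 0.0365 m and z of bush_mid in the frame of stud_foot between 0.0415 and 0.0465 m and contact force between the fingers and bush below 0.05 N), for 0.2 s.
At the end, for the whole second after the job is handed in: All four parts are stacked round the stud in the order seat, choke, cap, bush, each flat (within 0.06 rad), centred on the stud (seat within 5 mm, the others within 6 mm), resting at its own height in the stack within 2.5 mm, released and at rest (all of step 4 and linear speed of each of seat, choke, cap, bush below 0.01 m/s and contact force between the fingers and seat below 0.05 N and contact force between the fingers and choke below 0.05 N and contact force between the fingers and cap below 0.05 N); the robot touches nothing.
It fails at once if the choke is dropped down the stud (falls faster than 0.6 m/s on it) (horizontal distance between choke_mid and stud_foot below 0.012 m and z of choke_mid in the frame of stud_foot below 0.065 m and linear speed of choke above 0.6 m/s).
It fails at once if the tin is pushed away (more than 20 mm) (distance of tin from where it was at the start of the episode above 0.02 m).
It fails at once if the pair of tweezers is pushed away (more than 20 mm) (distance of tweezers from where it was at the start of the episode above 0.02 m).
It fails at once if the trimming tool is pushed away (more than 20 mm) (distance of pen_driver from where it was at the start of the episode above 0.02 m).
It also fails if it takes over 115 s, if anything falls off the work surface, if the arm or the gripper's body presses on something with over 40 N, if the wrist force passes 120 N, or if a joint passes its speed limit or range.

ROBOT

A 7-joint arm with a two-finger parallel gripper is mounted at the origin on a cart in front of the work surface, level with it; the furniture and walls round the work are solid. World frame = base frame: x ahead of the robot, y to its left, z up, the work surface at z = 0. Lengths are in m, angles in rad, forces in N, time in s.
With the tool pointing down it reaches from about 0.425 to 0.875 m from the base axis. Payload 4.7 kg.
Tool frame: the origin (TCP) lies at the very end of the fingers, on their centre line; the grasp point (between the pads) lies 19 mm behind it; z points along the fingers, y is the line along which they close (so a half turn about z gives the same grasp; the last joint's range is limited). The gripper opens to 87 mm and grips with 3 to 60 N. Pads are 19 mm wide; open, the fingers measure 117 mm over their backs; the gripper's body (75 mm by 190 mm) begins 51 mm behind the grasp point.
Start: joints at [1.252, 0.321, -0.07, 1.45, 0.023, 1.371, -0.057], TCP at [0.212, -0.614, 0.191] pointing down, gripper open.
Joint ranges: [-2.86, 2.86], [-0.3, 2.09], [-1.38, 1.24], [0.06, 2.45], [-1.56, 4.7], [0.09, 2.05], [-2.69, 2.69]. Speed limits (rad/s): [2.57, 2.57, 3.14, 3.14, 3.14, 3.14, 3.14].

INTERFACE

Orientations are given as a rotation vector (axis times angle).
In Python, from bench import ctrl, vision gives the robot as it stands.
- The arm moves only by the tool jog_arm, never from a script. Its argument "increments" is a list of rows, each an object of numbers: "tx", "ty", "tz": the shift along the tool's x, y, z in mm; "wx", "wy", "wz": the turn, a rotation vector about the tool's x, y, z in rad; "gripper": the opening, from 0 (shut) to 1 (fully open). In form: [{"tx": .., "ty": .., "tz": .., "wx": .., "wy": .., "wz": .., "gripper": ..}, ...]. A call has exactly 5 rows; each row is the pose to reach, as a shift and turn from the pose commanded when the call began, along the tool's axes at that moment; what a row does not reach only later rows make up. A row lasts 1/12 s, in which the tool goes at most 41.7 mm and 7.16 degrees, less where a joint would pass 70% of its speed; a pose out of reach is approached as far as the arm can. A call with a gripper value outside its range is refused whole. The fingers move at their own pace and stop on an object; "grip_force" is the grip in N (left out, the last holds). Time passes only in rows, so rows that repeat a pose let the fingers close, or fill a call up. It gives the time, the measured TCP pose, the force, the opening and the grip force at its end, in the units of the state.
- ctrl.get_state(): the state, without advancing time (a new reading comes with each control period).
- vision.get_image(name): name is "scene" or "top" or "wrist"; returns a dict with "color" (480x640x3 uint8, blue, green, red), "fx", "fy", "cx", "cy" (pixels), "k1" (the pictures are not rectified: a ray, as slopes to the right and down, at radius r is drawn at 1 + k1 r^2 times it, then the intrinsics apply), "extrinsics" (4x4, takes a point from world to camera coordinates). Camera axes: x right, y down, z forward; pixel columns grow to the right and rows downward; lengths in m; the calibration is good to about 2 mm. A picture is of the moment at which its call begins. There is no depth.
- ctrl.close_job(): hands the job in; it is judged then, once.
Trained networks look in the newest picture that a camera, given by its name, has taken for a name from the list of things; names that differ only in an ending like _2 or _b are one class to them, and where a whole thing is asked for, a point or a joint stands for the part that bears it (a point fixed in the world has none). Each returns a list of dicts, best first, with "conf" (0 to 1); they miss things now and then, are a little off and sometimes report something else, mostly with a low value. They report only what shows in the picture. A call takes as long as a camera call. They do not tell look-alikes from the thing itself.
- vision.spot_in(camera, thing): "bbox" ([left, top, right, bottom] in pixels, round what is visible of it).
The state is a dict: "time": time; "joint_positions": joint angles; "qd": joint speeds; "joint_torque": joint torques, N m; "position": TCP position; "tool_rot": TCP orientation; "ft_force": force on the tool from outside, world axes, zero at the start; "torque": the same for the moment, N m; "grip_width": opening from 0.0 (shut) to 1.0 (fully open); "grip_force": force on a finger pad.
Only numpy, scipy, OpenCV 4.12 (cv2) and the standard library are available. Lean on these libraries where they do the work, as an engineer would, in place of code of your own. Each camera call takes 0.05 s, during which the arm holds its last target. There are 200 camera calls.

## Working session

There is one attempt and no reset: what is moved stays moved. The work goes in short steps, Python scripts to look and compute and a tool call to move; the robot and the scene stay as the last step left them, time stands still between calls to the robot, and variables do not carry over. Pictures are saved under pics/ and viewed, at most 14 in all, crops included, and the job is handed in when it is done.

Besides the shell and the picture viewer there is one more tool, called after "Request:" as a command line: name --argument value ..., lists and objects as JSON in quotes. jog_arm: Moves the arm, as the interface text tells. Its arguments: {"type":"object","properties":{"increments":{"type":"array"},"grip_force":{"type":"number"}},"required":["increments"]}

```bash
mkdir -p pics; ls; cat > h.py <<'E'
import numpy as np, cv2
from bench import ctrl, vision
from scipy.spatial.transform import Rotation as R
def ray(im,u,v):
    K=np.array([[im['fx'],0,im['cx']],[0,im['fy'],im['cy']],[0,0,1]])
    p=cv2.undistortPoints(np.array([[[u,v]]],float),K,np.array([im['k1'],0,0,0,0.]))[0,0]
    E=np.array(im['extrinsics']); Rm=E[:3,:3]; t=E[:3,3]
    return -Rm.T@t, Rm.T@np.array([p[0],p[1],1])
def onz(im,u,v,z):
    o,d=ray(im,u,v); return o+d*(z-o[2])/d[2]
def proj(im,P):
    E=np.array(im['extrinsics']); q=(E[:3,:3]@np.asarray(P).T).T+E[:3,3]
    s=q[:,:2]/q[:,2:]; r2=(s**2).sum(1,keepdims=True); s=s*(1+im['k1']*r2)
    return s*[im['fx'],im['fy']]+[im['cx'],im['cy']]
E
python3 - <<'E'
from h import *
s=ctrl.get_state(); print(s)
for c in ['top','scene']:
    im=vision.get_image(c); cv2.imwrite(f'pics/{c}0.png',im['color'])
    print(c,im['k1'],im['fx'],np.round(-np.array(im['extrinsics'])[:3,:3].T@np.array(im['extrinsics'])[:3,3],3))
    for n,z in [('seat_mid',.009),('choke_mid',.026),('cap_mid',.008),('bush_mid',.02),('tin',.02),('tweezers',.005),('pen_driver',.005),('chassis',.0)]:
        for d in vision.spot_in(c,n)[:3]:
            b=d['bbox']; print(n,round(d['conf'],2),np.round(b),np.round(onz(im,(b[0]+b[2])/2,(b[1]+b[3])/2,z),3))
E
```

```text
pics
{'time': 0.0, 'joint_positions': array([ 1.25207834,  0.32185401, -0.07007561,  1.45163569,  0.02265281,
        1.37081596, -0.05690154]), 'qd': array([-7.51477132e-04, -5.87259651e-06,  9.98988127e-04,  8.72596743e-04,
       -1.99364264e-04, -9.54388086e-05, -3.09727866e-04]), 'joint_torque': array([ 1.64486075e-03, -4.91289139e+01, -4.02944684e-01, -3.12528348e+01,
       -6.38852036e-02,  4.38462419e-02,  1.42728791e-04]), 'position': array([ 0.2120876 , -0.613787  ,  0.18986112]), 'tool_rot': array([-3.09634349e+00, -5.20116700e-01,  7.34215334e-04]), 'ft_force': array([ 0.54954422,  0.30148522, -0.77468694]), 'torque': array([ 0.00201468, -0.00762405, -0.03455597]), 'grip_force': 0.0, 'grip_width': 1.0024450710256836}
top -0.1362267238124627 485.86361121297045 [ 0.327 -0.107  0.894]
seat_mid 0.8 [387. 257. 423. 294.] [ 0.451 -0.27   0.009]
choke_mid 0.97 [410. 325. 442. 352.] [ 0.336 -0.299  0.026]
choke_mid 0.94 [203. 245. 230. 274.] [0.481 0.076 0.026]
choke_mid 0.83 [313. 266. 342. 295.] [ 0.442 -0.127  0.026]
cap_mid 0.64 [392. 198. 422. 224.] [ 0.574 -0.28   0.008]
c
[... 528 characters left out ...]
9]
choke_mid 0.85 [418. 237. 442. 264.] [ 0.335 -0.283  0.026]
choke_mid 0.6 [334. 256. 359. 283.] [ 0.436 -0.122  0.026]
choke_mid 0.58 [248. 307. 279. 339.] [0.469 0.083 0.026]
cap_mid 0.76 [331. 203. 355. 215.] [ 0.573 -0.276  0.008]
cap_mid 0.7 [329. 305. 351. 349.] [ 0.363 -0.016  0.008]
cap_mid 0.37 [334. 255. 360. 280.] [ 0.448 -0.138  0.008]
bush_mid 0.76 [294. 297. 311. 310.] [ 0.448 -0.002  0.02 ]
tin 0.72 [381. 258. 434. 309.] [ 0.322 -0.181  0.02 ]
tweezers 0.75 [292. 180. 320. 208.] [ 0.68  -0.258  0.005]
pen_driver 0.63 [329. 308. 349. 351.] [ 0.362 -0.011  0.005]
chassis 0.83 [205. 218. 306. 287.] [ 0.632 -0.041  0.   ]
chassis 0.72 [293. 182. 319. 210.] [ 0.679 -0.259  0.   ]
```

```bash
python3 - <<'E'
import cv2
a=cv2.imread('pics/top0.png')[130:380,180:450]; cv2.imwrite('pics/top0c.png',cv2.resize(a,None,fx=2.4,fy=2.4,interpolation=cv2.INTER_CUBIC)[:600])
E
```

```text
(no output)
```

View pics/top0c.png

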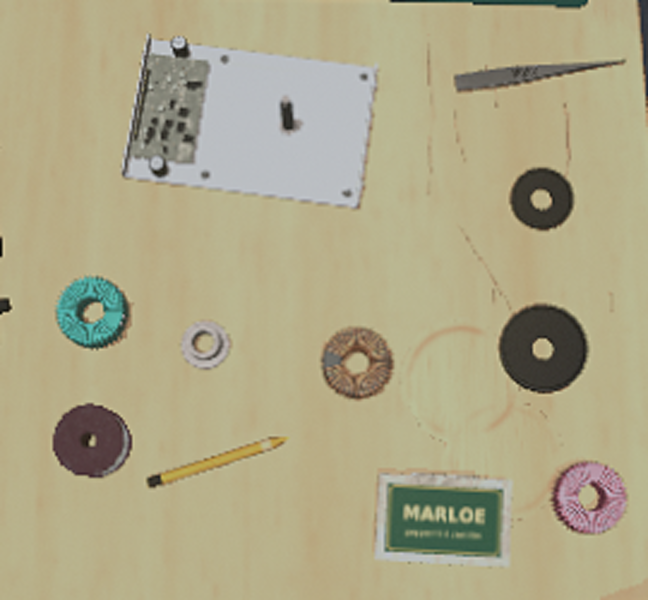

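View pics/scene0.png

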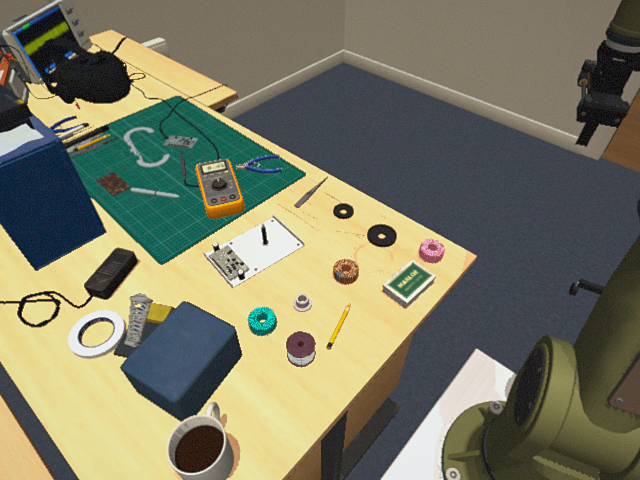

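The top crop shows the copper choke at crop (357,363), the seat at (543,348), the cap at (541,199), the bush at (205,344) and the stud foot near (290,128). The scene view agrees, and the teal and pink coils and the spool are decoys. I'll turn the tool square to world and go above the seat.

Request:
jog_arm --increments '[{"tx": 338, "ty": -247, "tz": 0, "wz": 0.333, "gripper": 1}, {"tx": 338, "ty": -247, "tz": 0, "wz": 0.333, "gripper": 1}, {"tx": 338, "ty": -247, "tz": 0, "wz": 0.333, "gripper": 1}, {"tx": 338, "ty": -247, "tz": 0, "wz": 0.333, "gripper": 1}, {"tx": 338, "ty": -247, "tz": 0, "wz": 0.333, "gripper": 1}]' --grip_force 15

```text
validation failed for argument at $.in...
```

Request:
jog_arm --increments '[{"tx": 338, "ty": -247, "tz": 0, "wx": 0, "wy": 0, "wz": 0.333, "gripper": 1}, {"tx": 338, "ty": -247, "tz": 0, "wx": 0, "wy": 0, "wz": 0.333, "gripper": 1}, {"tx": 338, "ty": -247, "tz": 0, "wx": 0, "wy": 0, "wz": 0.333, "gripper": 1}, {"tx": 338, "ty": -247, "tz": 0, "wx": 0, "wy": 0, "wz": 0.333, "gripper": 1}, {"tx": 338, "ty": -247, "tz": 0, "wx": 0, "wy": 0, "wz": 0.333, "gripper": 1}]' --grip_force 15

```text
time: 1.32
position: [0.332, -0.4416, 0.1912]
tool_rot: [3.141, -0.001, 0.0]
ft_force: [0.6, -0.7, -0.0]
grip_width: 1.002
grip_force: 0.0
```

Request:
jog_arm --increments '[{"tx": 118, "ty": -172, "tz": 20, "wx": 0, "wy": 0, "wz": 0, "gripper": 1}, {"tx": 118, "ty": -172, "tz": 20, "wx": 0, "wy": 0, "wz": 0, "gripper": 1}, {"tx": 118, "ty": -172, "tz": 20, "wx": 0, "wy": 0, "wz": 0, "gripper": 1}, {"tx": 118, "ty": -172, "tz": 20, "wx": 0, "wy": 0, "wz": 0, "gripper": 1}, {"tx": 118, "ty": -172, "tz": 20, "wx": 0, "wy": 0, "wz": 0, "gripper": 1}]'

```text
time: 1.73
position: [0.4493, -0.2706, 0.1713]
tool_rot: [3.141, -0.0, 0.001]
ft_force: [1.0, -0.7, -0.1]
grip_width: 0.997
grip_force: 0.0
```

```bash
cat >> h.py <<'E'
def look(name,things,crop=None):
    s=ctrl.get_state(); p=s['position']; print('tcp',np.round(p,4),np.round(s['tool_rot'],3),'t',s['time'])
    im=vision.get_image('wrist'); cv2.imwrite(f'pics/{name}.png',im['color'])
    for n,z in things:
        for d in vision.spot_in('wrist',n)[:3]:
            b=d['bbox']; q=onz(im,(b[0]+b[2])/2,(b[1]+b[3])/2,z)
            dv=(q-p)*1000; print(n,round(d['conf'],2),np.round(b),np.round(q,4),'jog tx %.1f ty %.1f'%(dv[0],-dv[1]))
    return im,s
E
python3 - <<'E'
from h import *
im,s=look('w1',[('seat_mid',.009),('cap_mid',.008),('choke_mid',.026)])
print(np.array(im['extrinsics']).round(3))
E
```

```text
tcp [ 0.4493 -0.2706  0.1713] [ 3.141e+00 -0.000e+00  1.000e-03] t 1.7333
seat_mid 0.69 [288. 166. 360. 241.] [ 0.4568 -0.275   0.009 ] jog tx 7.4 ty 4.4
seat_mid 0.65 [143. 192. 199. 250.] [ 0.4405 -0.1282  0.009 ] jog tx -8.8 ty -142.5
cap_mid 0.93 [305.  42. 359.  99.] [ 0.5744 -0.2813  0.008 ] jog tx 125.1 ty 10.7
cap_mid 0.48 [139. 194. 201. 249.] [ 0.4396 -0.127   0.008 ] jog tx -9.8 ty -143.6
choke_mid 0.83 [140. 190. 201. 250.] [ 0.4449 -0.1344  0.026 ] jog tx -4.4 ty -136.2
choke_mid 0.83 [325. 291. 375. 347.] [ 0.3466 -0.3005  0.026 ] jog tx -102.7 ty 29.8
[[ 0.    -1.     0.    -0.271]
 [-0.966 -0.     0.26   0.408]
 [-0.26  -0.    -0.966  0.488]
 [ 0.     0.     0.     1.   ]]
```

View pics/w1.png

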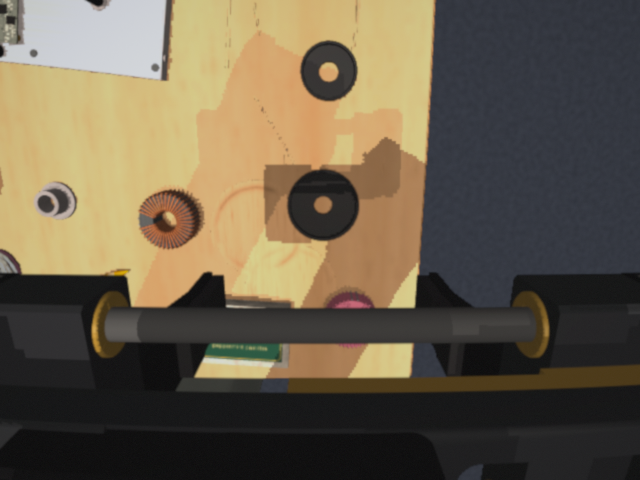

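Wrist view: seat at (323,204), cap (329,70), choke (170,218), bush (55,201). The network box for the seat is a few pixels off at its top edge, so I'll fit the outlines with masks.

```bash
cat >> h.py <<'E'
from scipy.optimize import least_squares
MASK={'black':lambda c:(c.max(2)<75),
 'copper':lambda c:((cv2.cvtColor(c,cv2.COLOR_BGR2HSV)[...,1]>135)|(c.max(2)<90)),
 'grey':lambda c:((cv2.cvtColor(c,cv2.COLOR_BGR2HSV)[...,1]<50)&(c.max(2)>60))}
def fit(im,kind,guess,r,z0,z1,win=None):
    """disc/cylinder outline fit: centroid+extent of mask hull against projected hull"""
    a=np.linspace(0,2*np.pi,90)
    def hull(x,y):
        P=np.concatenate([np.c_[x+r*np.cos(a),y+r*np.sin(a),0*a+z] for z in (z0,z1)])
        return cv2.convexHull(proj(im,P).astype(np.float32))
    def cen(h):
        m=cv2.moments(h); return np.array([m['m10'],m['m01']])/m['m00'],m['m00']
    m=MASK[kind](im['color']).astype(np.uint8)
    g0,A=cen(hull(*guess)); R0=np.sqrt(A/np.pi)*1.35
    w=np.zeros_like(m); cv2.circle(w,tuple(int(v) for v in g0),int(R0),1,-1); m=cv2.morphologyEx(m*w,cv2.MORPH_OPEN,np.ones((2,2),np.uint8))
    cs=cv2.findContours(m,cv2.RETR_EXTERNAL,cv2.CHAIN_APPROX_NONE)[0]; c=max(cs,key=cv2.contourArea)
    c=cv2.convexHull(c); t,B=cen(c)
    q=least_squares(lambda p:cen(hull(*p))[0]-t,guess,diff_step=1e-3).x
    print(kind,np.round(q,4),'pix',t.round(1),'area meas/pred %.0f %.0f'%(B,cen(hull(*q))[1])); return q
E
python3 - <<'E'
from h import *
for c in ['top','wrist']:
    im=vision.get_image(c); print(c)
    fit(im,'black',(.452,-.271),.034,0,.009)
    fit(im,'black',(.574,-.281),.025,0,.008)
    fit(im,'copper',(.442,-.129),.027,0,.026)
    fit(im,'grey',(.456,-.008),.0185,0,.004)
    if c=='top': cv2.imwrite('pics/stud.png',cv2.resize(im['color'][135:225,225:345],None,fx=6,fy=6,interpolation=cv2.INTER_CUBIC))
E
```

```text
top
black [ 0.4589 -0.2725] pix [405.9 271.9] area meas/pred 1499 1075
black [ 0.5682 -0.2832] pix [408.6 215.1] area meas/pred 728 550Traceback (most recent call last):
  File "<stdin>", line 6, in <module>
  File "h.py", line 38, in fit
    cs=cv2.findContours(m,cv2.RETR_EXTERNAL,cv2.CHAIN_APPROX_NONE)[0]; c=max(cs,key=cv2.contourArea)
                                                                         ~~~^^^^^^^^^^^^^^^^^^^^^^^^
ValueError: max() iterable argument is empty
```

```bash
python3 - <<'E'
from h import *
for c in ['top','wrist']:
    im=vision.get_image(c); print(c)
    if c=='top':
        im['color']=cv2.imread('pics/top0.png')
        cv2.imwrite('pics/stud.png',cv2.resize(im['color'][135:225,225:345],None,fx=6,fy=6,interpolation=cv2.INTER_CUBIC))
    for a in [('black',(.452,-.271),.034,0,.009),('black',(.574,-.281),.025,0,.008),('copper',(.442,-.129),.027,0,.026),('grey',(.456,-.008),.0185,0,.004)]:
        try: fit(im,*a)
        except Exception as e: print(a,'failed')
E
```

```text
top
black [ 0.4513 -0.2742] pix [407. 276.] area meas/pred 966 1079
black [ 0.5717 -0.2789] pix [406.3 213.4] area meas/pred 472 549
('copper', (0.442, -0.129), 0.027, 0, 0.026) failed
grey [ 0.4574 -0.0131] pix [266.  274.2] area meas/pred 306 317
wrist
black [ 0.4538 -0.2744] pix [320.6 203.8] area meas/pred 3843 4108
black [ 0.5735 -0.2792] pix [325.9  69.3] area meas/pred 2482 2756
copper [ 0.4432 -0.1328] pix [169.5 217.5] area meas/pred 2289 3158
grey [ 0.4581 -0.0104] pix [ 52.9 200.6] area meas/pred 1130 1118
```

View pics/stud.png

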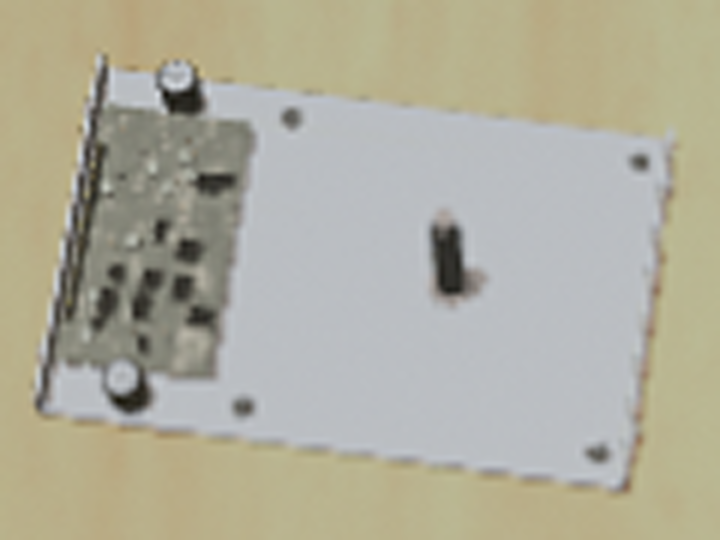

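Stud crop: foot near full-frame pixel (300.8,183.7), top near (298.8,170.5). I place the seat at (0.453,-0.274), so I'll grasp it there.

Request:
jog_arm --increments '[{"tx": 3.5, "ty": 3.5, "tz": 40, "wx": 0, "wy": 0, "wz": 0, "gripper": 1}, {"tx": 3.5, "ty": 3.5, "tz": 80, "wx": 0, "wy": 0, "wz": 0, "gripper": 1}, {"tx": 3.5, "ty": 3.5, "tz": 115, "wx": 0, "wy": 0, "wz": 0, "gripper": 1}, {"tx": 3.5, "ty": 3.5, "tz": 145, "wx": 0, "wy": 0, "wz": 0, "gripper": 1}, {"tx": 3.5, "ty": 3.5, "tz": 150, "wx": 0, "wy": 0, "wz": 0, "gripper": 1}]'

```text
time: 2.5
position: [0.4469, -0.2751, 0.0157]
tool_rot: [-3.137, 0.005, 0.013]
ft_force: [-1.1, 1.4, -0.6]
grip_width: 1.0
grip_force: 0.0
```

Request:
jog_arm --increments '[{"tx": 0, "ty": 0, "tz": 10, "wx": 0, "wy": 0, "wz": 0, "gripper": 1}, {"tx": 0, "ty": 0, "tz": 18, "wx": 0, "wy": 0, "wz": 0, "gripper": 1}, {"tx": 0, "ty": 0, "tz": 18, "wx": 0, "wy": 0, "wz": 0, "gripper": 1}, {"tx": 0, "ty": 0, "tz": 18, "wx": 0, "wy": 0, "wz": 0, "gripper": 0.6}, {"tx": 0, "ty": 0, "tz": 18, "wx": 0, "wy": 0, "wz": 0, "gripper": 0.6}]'

```text
time: 2.92
position: [0.4531, -0.2767, 0.0046]
tool_rot: [3.14, -0.001, 0.004]
ft_force: [-0.6, 0.1, 0.1]
grip_width: 0.921
grip_force: 0.0
```

Request:
jog_arm --increments '[{"tx": 0, "ty": 0, "tz": 0, "wx": 0, "wy": 0, "wz": 0, "gripper": 0.6}, {"tx": 0, "ty": 0, "tz": 0, "wx": 0, "wy": 0, "wz": 0, "gripper": 0.6}, {"tx": 0, "ty": 0, "tz": 0, "wx": 0, "wy": 0, "wz": 0, "gripper": 0.6}, {"tx": 0, "ty": 0, "tz": 0, "wx": 0, "wy": 0, "wz": 0, "gripper": 0.6}, {"tx": 0, "ty": 0, "tz": 0, "wx": 0, "wy": 0, "wz": 0, "gripper": 0.6}]'

```text
time: 3.33
position: [0.452, -0.2759, 0.0032]
tool_rot: [3.141, -0.0, 0.0]
ft_force: [-0.4, -0.6, -0.3]
grip_width: 0.615
grip_force: 0.0
```

The opening is smaller than the seat (0.615 × 87 = 53 mm), so the grasp missed. I'll look.

```bash
python3 - <<'E'
from h import *
im,s=look('w2',[('seat_mid',.009)])
sc=vision.get_image('scene'); c=sc['color'][180:300,300:460]; cv2.imwrite('pics/s2.png',np.hstack([cv2.resize(c,None,fx=3,fy=3,interpolation=cv2.INTER_CUBIC),cv2.resize(im['color'],(320,360))]))
E
```

```text
tcp [ 0.452  -0.2759  0.0032] [ 3.141 -0.     0.   ] t 3.3333
seat_mid 0.81 [250. 200. 383. 306.] [ 0.4639 -0.2744  0.009 ] jog tx 11.9 ty -1.4
```

View pics/s2.png

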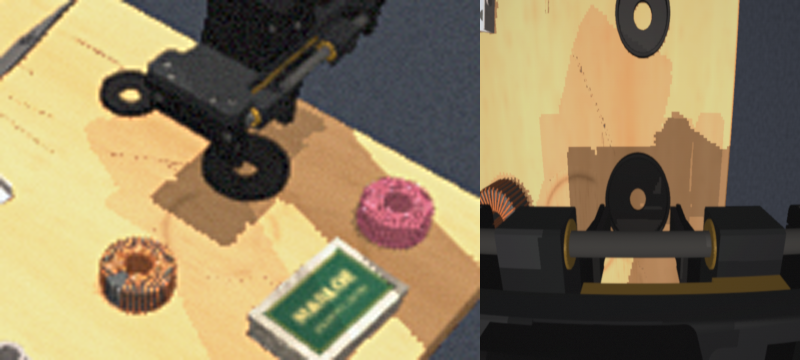

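```bash
python3 - <<'E'
from h import *
im=vision.get_image('wrist'); s=ctrl.get_state(); p=s['position']
print('tcp pix',proj(im,[p,p+[0,.027,0],p+[0,-.027,0]]).round(0))
m=(im['color'].max(2)>110).astype(np.uint8); n,l,st,ce=cv2.connectedComponentsWithStats(m[180:310,260:380])
for i in range(1,n):
    if 30<st[i,4]<3000: print(st[i],ce[i]+[260,180],onz(im,*(ce[i]+[260,180]),.003))
cv2.imwrite('pics/w2c.png',cv2.resize(im['color'][170:400,170:470],None,fx=2.6,fy=2.6))
E
```

```text
tcp pix [[320. 271.]
 [269. 271.]
 [370. 271.]]
[ 41  72  31  27 648] [315.5787037  264.96759259] [ 0.45523345 -0.27372348  0.003     ]
[106 109  12  19 120] [373.35 300.9 ] [ 0.4344097  -0.30533363  0.003     ]
```

View pics/w2c.png

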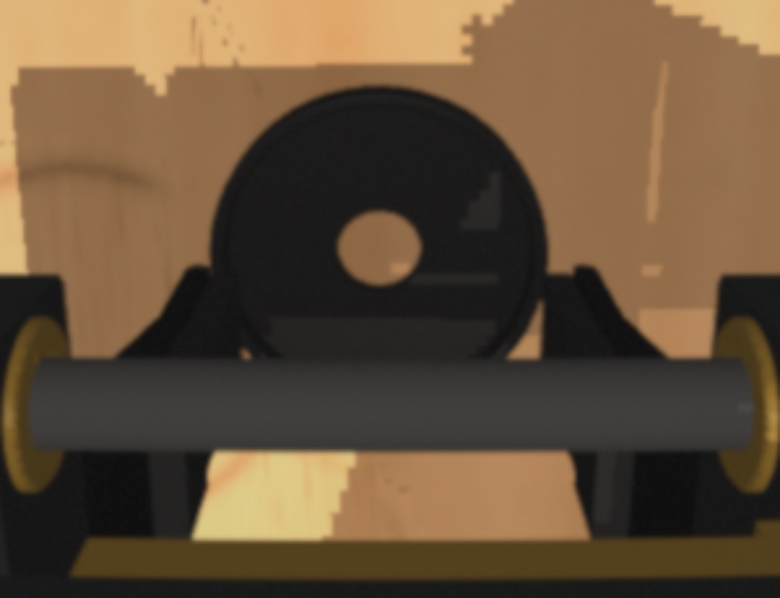

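The seat in fact sits between the fingers (hole at wrist pixel (315,265), TCP at (320,271)). The opening scale may not be linear, so I'll keep closing.

Request:
jog_arm --increments '[{"tx": 0, "ty": 0, "tz": 0, "wx": 0, "wy": 0, "wz": 0, "gripper": 0.3}, {"tx": 0, "ty": 0, "tz": 0, "wx": 0, "wy": 0, "wz": 0, "gripper": 0.3}, {"tx": 0, "ty": 0, "tz": 0, "wx": 0, "wy": 0, "wz": 0, "gripper": 0.3}, {"tx": 0, "ty": 0, "tz": 0, "wx": 0, "wy": 0, "wz": 0, "gripper": 0.3}, {"tx": 0, "ty": 0, "tz": 0, "wx": 0, "wy": 0, "wz": 0, "gripper": 0.3}]' --grip_force 15

```text
time: 3.95
position: [0.4519, -0.2759, 0.0031]
tool_rot: [3.141, -0.0, 0.0]
ft_force: [-0.1, 0.3, 0.2]
grip_width: 0.333
grip_force: 0.0
```

```bash
python3 - <<'E'
from h import *
im=vision.get_image('wrist'); print(ctrl.get_state()['grip_width'])
m=(im['color'].max(2)>110).astype(np.uint8); n,l,st,ce=cv2.connectedComponentsWithStats(m[150:310,240:400])
for i in range(1,n):
    if 100<st[i,4]<3000: print(st[i],ce[i]+[240,150],onz(im,*(ce[i]+[240,150]),.003))
sc=vision.get_image('scene')['color'][170:270,320:440]
cv2.imwrite('pics/w3c.png',np.hstack([cv2.resize(im['color'][150:400,170:470],(480,400)),cv2.resize(sc,(320,400))]))
E
```

```text
0.32314530727024315
[ 60 102  32  27 665] [315.53684211 264.94135338] [ 0.4552633  -0.27371891  0.003     ]
```

View pics/w3c.png

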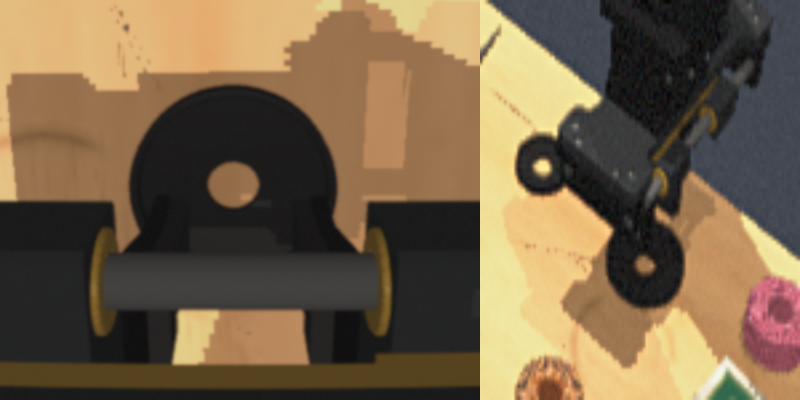

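```bash
python3 - <<'E'
from h import *
sc=vision.get_image('scene'); w=vision.get_image('wrist')
P=[[.4519,-.262,z] for z in (0.003,.02,.04,.06,.08)]
print(proj(sc,P).round(1)); print(proj(sc,[[.455,-.274,.004]]).round(1))
print(proj(w,[[.4619,-.2759+.014,z] for z in (0.003,.02,.04,.06,.08)]).round(1))
s=ctrl.get_state();print(s['joint_positions'],s['position'],s['ft_force'],s['joint_torque'],np.array(w['extrinsics']).round(3))
a=w['color'][230:330,250:390]; cv2.imwrite('pics/w4.png',np.hstack([cv2.resize(cv2.convertScaleAbs(a,alpha=2.5),(500,400),interpolation=cv2.INTER_CUBIC),cv2.resize(cv2.convertScaleAbs(sc['color'][195:255,350:395],alpha=2),(300,400),interpolation=cv2.INTER_CUBIC)]))
E
```

```text
[[379.4 237.5]
 [380.1 232.3]
 [381.  226. ]
 [381.9 219.5]
 [382.9 212.9]]
[[381.4 233.7]]
[[293.1 253. ]
 [290.7 263.6]
 [287.4 278.6]
 [283.1 297.5]
 [277.6 322. ]]
[ 0.78741799  0.26188012 -0.32254256  1.94187815  0.10092655  0.95317301
 -1.15439279] [ 0.451945   -0.27584125  0.00306026] [ 0.04736736  0.25487864 -0.25437939] [-5.22660284e-04 -3.92552054e+01 -2.21308552e+00 -2.59667981e+01
 -4.15461289e-02 -5.37031470e-02  3.86837758e-05] [[ 0.001 -1.    -0.001 -0.276]
 [-0.966 -0.001  0.26   0.454]
 [-0.26   0.    -0.966  0.326]
 [ 0.     0.     0.     1.   ]]
```

View pics/w4.png

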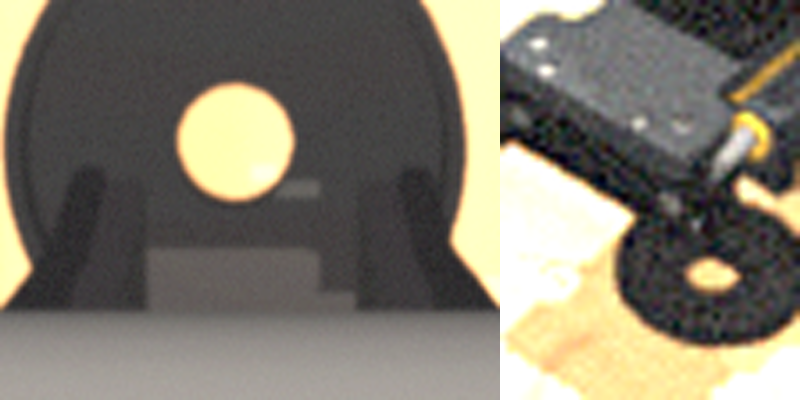

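The fingers closed above the seat without touching it. Both views put their tips about 30 mm over the desk although the TCP reads z = 3 mm. I'll open and feel downward in steps, watching the force.

Request:
jog_arm --increments '[{"tx": 3, "ty": -2, "tz": 0, "wx": 0, "wy": 0, "wz": 0, "gripper": 1}, {"tx": 3, "ty": -2, "tz": 0, "wx": 0, "wy": 0, "wz": 0, "gripper": 1}, {"tx": 3, "ty": -2, "tz": 0, "wx": 0, "wy": 0, "wz": 0, "gripper": 1}, {"tx": 3, "ty": -2, "tz": 0, "wx": 0, "wy": 0, "wz": 0, "gripper": 1}, {"tx": 3, "ty": -2, "tz": 0, "wx": 0, "wy": 0, "wz": 0, "gripper": 1}]'

```text
time: 4.57
position: [0.4549, -0.2738, 0.003]
tool_rot: [3.142, -0.0, -0.0]
ft_force: [0.7, -0.5, -0.3]
grip_width: 0.598
grip_force: 0.0
```

Request:
jog_arm --increments '[{"tx": 0, "ty": 0, "tz": 0, "wx": 0, "wy": 0, "wz": 0, "gripper": 1}, {"tx": 0, "ty": 0, "tz": 2, "wx": 0, "wy": 0, "wz": 0, "gripper": 1}, {"tx": 0, "ty": 0, "tz": 3, "wx": 0, "wy": 0, "wz": 0, "gripper": 1}, {"tx": 0, "ty": 0, "tz": 4, "wx": 0, "wy": 0, "wz": 0, "gripper": 1}, {"tx": 0, "ty": 0, "tz": 6, "wx": 0, "wy": 0, "wz": 0, "gripper": 1}]'

```text
time: 4.98
position: [0.455, -0.2739, -0.003]
tool_rot: [3.141, -0.0, 0.0]
ft_force: [-0.1, -0.8, 0.7]
grip_width: 0.957
grip_force: 0.0
```

```bash
python3 - <<'E'
from h import *
sc=vision.get_image('scene'); w=vision.get_image('wrist')
a=w['color'][200:330,190:450]; cv2.imwrite('pics/w5.png',np.hstack([cv2.resize(cv2.convertScaleAbs(a,alpha=2.2),(520,260),interpolation=cv2.INTER_CUBIC),cv2.resize(cv2.convertScaleAbs(sc['color'][195:260,345:410],alpha=2),(260,260),interpolation=cv2.INTER_CUBIC)]))
s=ctrl.get_state();print(s['position'],s['ft_force'],s['grip_width'])
p=s['position'];print(proj(w,[p+[.0095,y,z] for y in (-.0435,.0435) for z in (0,.01,.02,.03)]).round(1),proj(sc,[p+[0,.05,z] for z in (0,.01,.02,.03)]).round(1))
E
```

```text
[ 0.45465383 -0.27369597 -0.00333369] [-0.50570006  0.9217557  -0.80643322] 0.9831827054948086
[[401.7 254.1]
 [405.7 260.1]
 [410.1 266.7]
 [415.1 274.1]
 [237.3 253.9]
 [233.2 259.9]
 [228.7 266.6]
 [223.7 273.9]] [[368.  247.9]
 [368.4 244.9]
 [368.8 241.8]
 [369.1 238.7]]
```

View pics/w5.png

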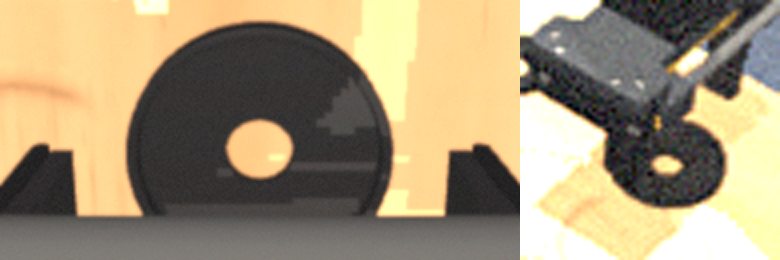

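The tip corners sit at wrist pixel (227,276) and match a point about 30 mm behind the stated TCP. So the real tips are about 28 mm up, and I'll go on down cautiously.

Request:
jog_arm --increments '[{"tx": 0, "ty": 0, "tz": 5, "wx": 0, "wy": 0, "wz": 0, "gripper": 1}, {"tx": 0, "ty": 0, "tz": 10, "wx": 0, "wy": 0, "wz": 0, "gripper": 1}, {"tx": 0, "ty": 0, "tz": 14, "wx": 0, "wy": 0, "wz": 0, "gripper": 1}, {"tx": 0, "ty": 0, "tz": 17, "wx": 0, "wy": 0, "wz": 0, "gripper": 1}, {"tx": 0, "ty": 0, "tz": 17, "wx": 0, "wy": 0, "wz": 0, "gripper": 1}]'

```text
time: 5.5
position: [0.4542, -0.2734, -0.021]
tool_rot: [-3.141, 0.0, 0.002]
ft_force: [0.7, 0.2, -0.2]
grip_width: 1.001
grip_force: 0.0
```

Request:
jog_arm --increments '[{"tx": 0, "ty": 0, "tz": 1, "wx": 0, "wy": 0, "wz": 0, "gripper": 1}, {"tx": 0, "ty": 0, "tz": 2, "wx": 0, "wy": 0, "wz": 0, "gripper": 1}, {"tx": 0, "ty": 0, "tz": 2, "wx": 0, "wy": 0, "wz": 0, "gripper": 1}, {"tx": 0, "ty": 0, "tz": 3, "wx": 0, "wy": 0, "wz": 0, "gripper": 1}, {"tx": 0, "ty": 0, "tz": 3, "wx": 0, "wy": 0, "wz": 0, "gripper": 1}]'

```text
time: 5.92
position: [0.4549, -0.2739, -0.0229]
tool_rot: [3.141, -0.0, 0.0]
ft_force: [-0.4, -0.4, -0.5]
grip_width: 0.996
grip_force: 0.0
```

Request:
jog_arm --increments '[{"tx": 0, "ty": 0, "tz": 0.5, "wx": 0, "wy": 0, "wz": 0, "gripper": 1}, {"tx": 0, "ty": 0, "tz": 1, "wx": 0, "wy": 0, "wz": 0, "gripper": 1}, {"tx": 0, "ty": 0, "tz": 1.5, "wx": 0, "wy": 0, "wz": 0, "gripper": 1}, {"tx": 0, "ty": 0, "tz": 2, "wx": 0, "wy": 0, "wz": 0, "gripper": 1}, {"tx": 0, "ty": 0, "tz": 2, "wx": 0, "wy": 0, "wz": 0, "gripper": 1}]'

```text
time: 6.33
position: [0.4549, -0.2738, -0.025]
tool_rot: [3.142, -0.0, -0.0]
ft_force: [-0.2, -0.5, 0.3]
grip_width: 1.0
grip_force: 0.0
```

```bash
python3 - <<'E'
from h import *
w=vision.get_image('wrist')
a=w['color'][200:330,190:450]; cv2.imwrite('pics/w6.png',cv2.resize(cv2.convertScaleAbs(a,alpha=2.2),(780,390),interpolation=cv2.INTER_CUBIC))
s=ctrl.get_state();p=s['position'];print(p,s['ft_force'])
m=(w['color'].max(2)>90).astype(np.uint8); n,l,st,ce=cv2.connectedComponentsWithStats(m[180:310,240:400])
for i in range(1,n):
    if 100<st[i,4]<3000: print(st[i],ce[i]+[240,180],onz(w,*(ce[i]+[240,180]),.003))
E
```

```text
[ 0.45487395 -0.27383509 -0.0250103 ] [ 0.68868067 -0.64187239 -0.40670163]
[ 62  96  36  30 848] [319.12853774 290.57311321] [ 0.45543075 -0.27367606  0.003     ]
```

View pics/w6.png

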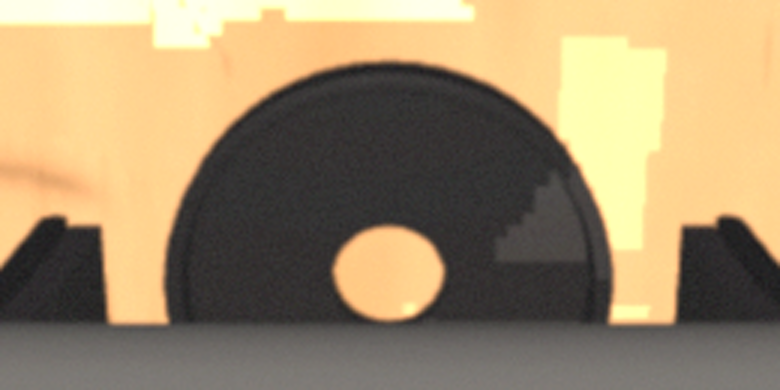

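Request:
jog_arm --increments '[{"tx": 0, "ty": 0, "tz": 0.5, "wx": 0, "wy": 0, "wz": 0, "gripper": 1}, {"tx": 0, "ty": 0, "tz": 1, "wx": 0, "wy": 0, "wz": 0, "gripper": 1}, {"tx": 0, "ty": 0, "tz": 1.5, "wx": 0, "wy": 0, "wz": 0, "gripper": 1}, {"tx": 0, "ty": 0, "tz": 2, "wx": 0, "wy": 0, "wz": 0, "gripper": 1}, {"tx": 0, "ty": 0, "tz": 2, "wx": 0, "wy": 0, "wz": 0, "gripper": 1}]'

```text
time: 6.8
position: [0.4549, -0.2738, -0.027]
tool_rot: [-3.142, 0.0, 0.0]
ft_force: [-1.8, 0.4, -0.2]
grip_width: 0.996
grip_force: 0.0
```

Request:
jog_arm --increments '[{"tx": 0, "ty": 0, "tz": 0.5, "wx": 0, "wy": 0, "wz": 0, "gripper": 1}, {"tx": 0, "ty": 0, "tz": 1, "wx": 0, "wy": 0, "wz": 0, "gripper": 1}, {"tx": 0, "ty": 0, "tz": 1.5, "wx": 0, "wy": 0, "wz": 0, "gripper": 1}, {"tx": 0, "ty": 0, "tz": 1.5, "wx": 0, "wy": 0, "wz": 0, "gripper": 1}, {"tx": 0, "ty": 0, "tz": 1.5, "wx": 0, "wy": 0, "wz": 0, "gripper": 1}]'

```text
time: 7.22
position: [0.4549, -0.2738, -0.0285]
tool_rot: [3.142, -0.0, -0.0]
ft_force: [-0.8, 0.6, -0.2]
grip_width: 0.999
grip_force: 0.0
```

Request:
jog_arm --increments '[{"tx": 0, "ty": 0, "tz": 0, "wx": 0, "wy": 0, "wz": 0, "gripper": 0.7}, {"tx": 0, "ty": 0, "tz": 0, "wx": 0, "wy": 0, "wz": 0, "gripper": 0.7}, {"tx": 0, "ty": 0, "tz": 0, "wx": 0, "wy": 0, "wz": 0, "gripper": 0.7}, {"tx": 0, "ty": 0, "tz": 0, "wx": 0, "wy": 0, "wz": 0, "gripper": 0.7}, {"tx": 0, "ty": 0, "tz": 0, "wx": 0, "wy": 0, "wz": 0, "gripper": 0.7}]' --grip_force 15

```text
time: 7.63
position: [0.4549, -0.2739, -0.0284]
tool_rot: [3.142, -0.0, 0.0]
ft_force: [-0.7, 0.0, 0.9]
grip_width: 0.772
grip_force: 15.0
```

Request:
jog_arm --increments '[{"tx": 0, "ty": 0, "tz": 0, "wx": 0, "wy": 0, "wz": 0, "gripper": 0.7}, {"tx": 0, "ty": 0, "tz": 0, "wx": 0, "wy": 0, "wz": 0, "gripper": 0.7}, {"tx": 0, "ty": 0, "tz": 0, "wx": 0, "wy": 0, "wz": 0, "gripper": 0.7}, {"tx": 0, "ty": 0, "tz": 0, "wx": 0, "wy": 0, "wz": 0, "gripper": 0.7}, {"tx": 0, "ty": 0, "tz": 0, "wx": 0, "wy": 0, "wz": 0, "gripper": 0.7}]'

```text
time: 8.05
position: [0.455, -0.2739, -0.0284]
tool_rot: [3.141, -0.0, 0.0]
ft_force: [-0.5, -0.0, 1.6]
grip_width: 0.778
grip_force: 15.0
```

Seat gripped: 0.778 × 87 = 67.7 mm, 15 N. Lift it.

Request:
jog_arm --increments '[{"tx": 0, "ty": 0, "tz": -15, "wx": 0, "wy": 0, "wz": 0, "gripper": 0.7}, {"tx": 0, "ty": 0, "tz": -40, "wx": 0, "wy": 0, "wz": 0, "gripper": 0.7}, {"tx": 0, "ty": 0, "tz": -70, "wx": 0, "wy": 0, "wz": 0, "gripper": 0.7}, {"tx": 0, "ty": 0, "tz": -90, "wx": 0, "wy": 0, "wz": 0, "gripper": 0.7}, {"tx": 0, "ty": 0, "tz": -100, "wx": 0, "wy": 0, "wz": 0, "gripper": 0.7}]'

```text
time: 8.47
position: [0.4566, -0.2747, 0.0746]
tool_rot: [3.139, -0.0, 0.006]
ft_force: [-0.2, -0.4, -0.3]
grip_width: 0.777
grip_force: 15.0
```

```bash
python3 - <<'E'
from h import *
im=vision.get_image('top')
print(onz(im,300.8,183.7,.003),onz(im,298.8,170.5,.066))
K=[(225+u/6,135+v/6) for u,v in((105,60),(672,135),(628,490),(38,410))]
print([onz(im,*k,z).round(4) for k,z in zip(K,(.017,.017,.003,.017))])
s=ctrl.get_state(); print(s['position'],s['grip_width'],s['grip_force'])
E
```

```text
[ 0.63282509 -0.07774486  0.003     ] [ 0.63641458 -0.07620191  0.066     ]
[array([0.709 , 0.0356, 0.017 ]), array([ 0.6808, -0.148 ,  0.017 ]), array([ 0.5664, -0.1325,  0.003 ]), array([0.5904, 0.0531, 0.017 ])]
[ 0.45705309 -0.27504113  0.07525657] 0.7754785607071377 14.999979418935254
```

Request:
jog_arm --increments '[{"tx": 20, "ty": -35, "tz": -8, "wx": 0, "wy": 0, "wz": 0, "gripper": 0.7}, {"tx": 40, "ty": -69, "tz": -8, "wx": 0, "wy": 0, "wz": 0, "gripper": 0.7}, {"tx": 60, "ty": -103, "tz": -8, "wx": 0, "wy": 0, "wz": 0, "gripper": 0.7}, {"tx": 80, "ty": -137, "tz": -8, "wx": 0, "wy": 0, "wz": 0, "gripper": 0.7}, {"tx": 100, "ty": -171, "tz": -8, "wx": 0, "wy": 0, "wz": 0, "gripper": 0.7}]'

```text
time: 8.93
position: [0.5547, -0.1012, 0.0781]
tool_rot: [-3.141, 0.001, 0.003]
ft_force: [1.2, -0.5, -0.4]
grip_width: 0.779
grip_force: 15.0
```

Request:
jog_arm --increments '[{"tx": 10, "ty": -18, "tz": 0, "wx": 0, "wy": 0, "wz": 0, "gripper": 0.7}, {"tx": 15, "ty": -26, "tz": 0, "wx": 0, "wy": 0, "wz": 0, "gripper": 0.7}, {"tx": 15, "ty": -26, "tz": 0, "wx": 0, "wy": 0, "wz": 0, "gripper": 0.7}, {"tx": 15, "ty": -26, "tz": 0, "wx": 0, "wy": 0, "wz": 0, "gripper": 0.7}, {"tx": 15, "ty": -26, "tz": 0, "wx": 0, "wy": 0, "wz": 0, "gripper": 0.7}]'

```text
time: 9.35
position: [0.5687, -0.0797, 0.0787]
tool_rot: [3.14, -0.005, -0.003]
ft_force: [-0.1, 0.2, -0.3]
grip_width: 0.776
grip_force: 15.0
```

```bash
python3 - <<'E'
from h import *
w=vision.get_image('wrist'); s=ctrl.get_state(); p=s['position']; print(p,s['tool_rot'],s['grip_width'])
e=np.array([.6345,-.077,0]); print(proj(w,[e+[0,0,.003],e+[0,0,.052],e+[0,0,.066]]).round(1))
cv2.imwrite('pics/w7full.png',w['color']); cv2.imwrite('pics/w7.png',w['color'][60:400,120:520].repeat(2,0).repeat(2,1)[:600])
E
```

```text
[ 0.56881556 -0.07975626  0.07896412] [ 3.14031221e+00 -6.09291401e-03 -2.32052131e-03] 0.7717812135349248
[[315.4 141.4]
 [314.4 143.3]
 [314.  144. ]]
```

View pics/w7.png

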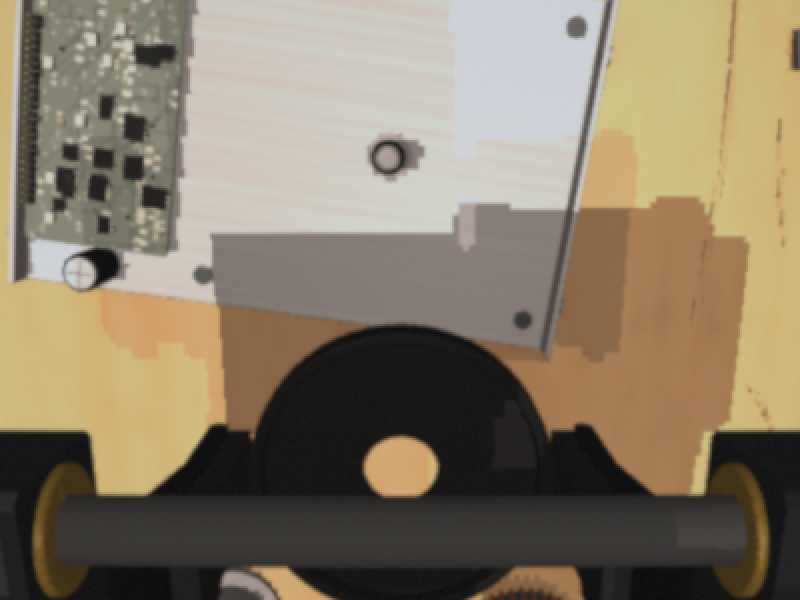

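The stud shows end-on at wrist pixel (314,138.5), and the seat's hole at (320.5,293.5). Refine both numerically.

```bash
cat >> h.py <<'E'
def hole(im,u,v,z,thr=110,r=40):
    m=(im['color'].max(2)>thr).astype(np.uint8); u,v=int(u),int(v)
    n,l,st,ce=cv2.connectedComponentsWithStats(m[v-r:v+r,u-r:u+r],connectivity=4); i=l[r,r]
    x,y,w,h,a=st[i]; c=np.array([u-r+x+w/2-.5,v-r+y+h/2-.5]); print('hole bbox centre',c,w,h,a,'at',onz(im,*c,z).round(4)); return c
E
python3 - <<'E'
from h import *
w=vision.get_image('wrist'); s=ctrl.get_state(); p=s['position']; print(p,s['tool_rot'],w['fx'])
hole(w,320,293,p[2]+.0284+.002)
g=w['color'].max(2)
a=g[110:165,285:345]; m=(a<95).astype(np.uint8); n,l,st,ce=cv2.connectedComponentsWithStats(m)
for i in range(1,n):
    if st[i,4]>30: c=ce[i]+[285,110]; print(st[i],c,onz(w,*c,.052).round(4))
for v in ((314,138.5),): print(onz(w,*v,.066),onz(w,*v,.052))
E
```

```text
[ 0.56903458 -0.07954486  0.07918689] [ 3.14045328e+00 -6.03941984e-03 -1.51538194e-03] 384.58953334384046
hole bbox centre [320.  292.5] 37 30 901 at [ 0.5696 -0.08    0.1096]
[ 21  21  17  17 100] [315.52 137.57] [ 0.6378 -0.0777  0.052 ]
[ 0.63744157 -0.07710308  0.066     ] [ 0.63725571 -0.07689844  0.052     ]
```

Request:
jog_arm --increments '[{"tx": 20, "ty": 0, "tz": 0, "wx": 0, "wy": 0, "wz": 0, "gripper": 0.7}, {"tx": 45, "ty": 0, "tz": 0, "wx": 0, "wy": 0, "wz": 0, "gripper": 0.7}, {"tx": 67.5, "ty": 0, "tz": 0, "wx": 0, "wy": 0, "wz": 0, "gripper": 0.7}, {"tx": 67.5, "ty": 0, "tz": 0, "wx": 0, "wy": 0, "wz": 0, "gripper": 0.7}, {"tx": 67.5, "ty": 0, "tz": 0, "wx": 0, "wy": 0, "wz": 0, "gripper": 0.7}]'

```text
time: 9.87
position: [0.6374, -0.0783, 0.0791]
tool_rot: [3.142, -0.003, -0.001]
ft_force: [-0.2, -0.3, -0.2]
grip_width: 0.775
grip_force: 15.0
```

Request:
jog_arm --increments '[{"tx": 0, "ty": 0, "tz": 0, "wx": 0, "wy": 0, "wz": 0, "gripper": 0.7}, {"tx": 0, "ty": 0, "tz": 0, "wx": 0, "wy": 0, "wz": 0, "gripper": 0.7}, {"tx": 0, "ty": 0, "tz": 0, "wx": 0, "wy": 0, "wz": 0, "gripper": 0.7}, {"tx": 0, "ty": 0, "tz": 0, "wx": 0, "wy": 0, "wz": 0, "gripper": 0.7}, {"tx": 0, "ty": 0, "tz": 0, "wx": 0, "wy": 0, "wz": 0, "gripper": 0.7}]'

```text
time: 10.28
position: [0.6371, -0.0771, 0.0798]
tool_rot: [3.141, -0.001, 0.0]
ft_force: [-0.4, -0.2, -0.1]
grip_width: 0.776
grip_force: 15.0
```

```bash
python3 - <<'E'
from h import *
w=vision.get_image('wrist'); s=ctrl.get_state(); p=s['position']; print(p,s['tool_rot'],s['time'])
cv2.imwrite('pics/w8.png',w['color']); print(proj(w,[[.637,-.077,.066],[.637,-.077,.003],p+[0,0,.0304]]).round(1))
cv2.imwrite('pics/w8c.png',cv2.resize(w['color'][250:350,260:380],(720,600),interpolation=cv2.INTER_CUBIC))
E
```

```text
[ 0.63724378 -0.0770215   0.07977974] [ 3.14120862e+00 -4.63815666e-04  2.98254497e-04] 10.3333
[[319.4 262.7]
 [319.6 234.6]
 [319.3 293.5]]
```

View pics/w8c.png

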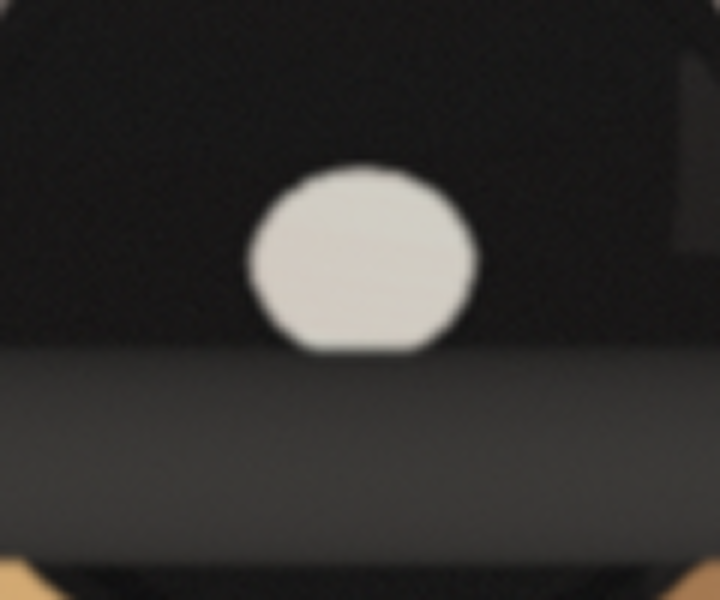

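The hole sits centred at (320.5,294), which matches the TCP. I'll lower the seat over the stud while watching the force.

Request:
jog_arm --increments '[{"tx": 0, "ty": 0, "tz": 25, "wx": 0, "wy": 0, "wz": 0, "gripper": 0.7}, {"tx": 0, "ty": 0, "tz": 38, "wx": 0, "wy": 0, "wz": 0, "gripper": 0.7}, {"tx": 0, "ty": 0, "tz": 46, "wx": 0, "wy": 0, "wz": 0, "gripper": 0.7}, {"tx": 0, "ty": 0, "tz": 54, "wx": 0, "wy": 0, "wz": 0, "gripper": 0.7}, {"tx": 0, "ty": 0, "tz": 60, "wx": 0, "wy": 0, "wz": 0, "gripper": 0.7}]'

```text
time: 10.75
position: [0.6371, -0.0768, 0.0186]
tool_rot: [-3.141, 0.0, 0.001]
ft_force: [-0.0, 0.1, -0.2]
grip_width: 0.772
grip_force: 15.0
```

Request:
jog_arm --increments '[{"tx": 0, "ty": 0, "tz": 8, "wx": 0, "wy": 0, "wz": 0, "gripper": 0.7}, {"tx": 0, "ty": 0, "tz": 16, "wx": 0, "wy": 0, "wz": 0, "gripper": 0.7}, {"tx": 0, "ty": 0, "tz": 22, "wx": 0, "wy": 0, "wz": 0, "gripper": 0.7}, {"tx": 0, "ty": 0, "tz": 25, "wx": 0, "wy": 0, "wz": 0, "gripper": 0.7}, {"tx": 0, "ty": 0, "tz": 25, "wx": 0, "wy": 0, "wz": 0, "gripper": 0.7}]'

```text
time: 11.17
position: [0.6369, -0.0768, -0.0064]
tool_rot: [-3.141, 0.0, 0.002]
ft_force: [0.5, 0.1, -1.3]
grip_width: 0.78
grip_force: 15.0
```

```bash
python3 - <<'E'
from h import *
w=vision.get_image('wrist'); s=ctrl.get_state(); p=s['position']; print(p,s['ft_force'],s['grip_width'])
cv2.imwrite('pics/w9.png',w['color']); print(proj(w,[[.637,-.077,.066],[.637,-.077,.003],p+[0,0,.0304]]).round(1))
g=w['color'].max(2)[255:310,295:345]; print((g[::3,::2]//10))
E
```

```text
[ 0.6372627  -0.07684224 -0.00578323] [-0.20547857 -0.72107688 -0.70297105] 0.778052231107235
[[319.6 341.3]
 [319.8 277. ]
 [319.4 293.6]]
[[ 2  2  2  2  2  2  2  2  2  2  2  2  2  2  2  2  2  2  2  2  2  2  2  2
   2]
 [ 2  2  2  2  2  2  2  2  2  2  2  2  2  2  2  2  2  2  2  2  2  2  2  2
   2]
 [ 2  2  2  2  2  2  2  2  2  2  2  2  2  2  2  2  2  2  2  2  2  2  2  2
   2]
 [ 2  2  2  2  2  2  2  2  2  2  2  2  2  2  2  2  2  2  2  2  2  2  2  2
   2]
 [ 2  2  2  2  2  2  2  2  2  2  2  2  2  2  2  2  2  2  2  2  2  2  2  2
   2]
 [ 2  2  2  2  2  2  2  2  2  2  2  2  2  2  2  2  2  2  2  2  2  2  2  2
   2]
 [ 2  2  2  2  2  2  2  2  2  2  2  2  2  2  2  2  2  2  2  2  2  2  2  2
   2]
 [ 2  2  2  2  2  2  2  2  2  2  2  2  2  2  2  2  2  2  2  2  2  2  2  2
   2]
 [ 2  2  2  2  2  2  2  2  2  2  2  2  2  2  2  2  2  2  2  2  2  2  2  2
   2]
 [ 2  2  2  2  2  2  5  5  2  1  1  1  2  1  2  1  2  7  8  6  2  2  2  2
   2]
 [ 2  2  2  2  3  9 12  7  2  1  1  2  2  1  1  1  1  6 11 13  9  2  2  2
   2]
 [ 2  2  2  2  9 13 12  7  1  1  1  1  2  1  1  1  1  7 13 13 13  9  2  2
   2]
 [ 2  2  2  5 12 13 12  6  2  1  2  1  2  1  1  1  1  6 12 13 13 12  5  2
   2]
 [ 2  2  2  6 12 13 13  5  1  1  2  1  1  1  2  2  1  6 13 13 13 12  5  2
   2]
 [ 2  2  2  4 11 13 12  4  1  1  2  1  1  1  1  1  1  5 13 13 13 11  3  2
   2]
 [ 2  2  2  2  6 12 11  4  1  1  1  2  1  1  1  1  1  4 12 13 12  6  2  2
   2]
 [ 2  2  2  2  2  6  9  2  1  1  1  1  1  1  1  2  1  3 11 12  6  2  2  2
   2]
 [ 2  2  2  2  2  2  2  1  2  1  1  2  1  2  2  2  2  2  5  3  2  2  2  2
   2]
 [ 4  4  4  3  4  4  4  4  4  4  4  3  4  4  4  4  4  4  4  4  3  4  4  4
   4]]
```

The stud is centred in the hole left to right. Lower to rest and release.

Request:
jog_arm --increments '[{"tx": 0, "ty": 0, "tz": 7, "wx": 0, "wy": 0, "wz": 0, "gripper": 0.7}, {"tx": 0, "ty": 0, "tz": 13, "wx": 0, "wy": 0, "wz": 0, "gripper": 0.7}, {"tx": 0, "ty": 0, "tz": 17, "wx": 0, "wy": 0, "wz": 0, "gripper": 0.7}, {"tx": 0, "ty": 0, "tz": 19, "wx": 0, "wy": 0, "wz": 0, "gripper": 0.7}, {"tx": 0, "ty": 0, "tz": 20, "wx": 0, "wy": 0, "wz": 0, "gripper": 0.7}]'

```text
time: 11.63
position: [0.6369, -0.0769, -0.0254]
tool_rot: [3.141, -0.0, -0.002]
ft_force: [-4.5, -0.5, 7.6]
grip_width: 0.772
grip_force: 15.0
```

Request:
jog_arm --increments '[{"tx": 0, "ty": 0, "tz": 0, "wx": 0, "wy": 0, "wz": 0, "gripper": 0.7}, {"tx": 0, "ty": 0, "tz": 0, "wx": 0, "wy": 0, "wz": 0, "gripper": 0.7}, {"tx": 0, "ty": 0, "tz": 0, "wx": 0, "wy": 0, "wz": 0, "gripper": 0.95}, {"tx": 0, "ty": 0, "tz": 0, "wx": 0, "wy": 0, "wz": 0, "gripper": 0.95}, {"tx": 0, "ty": 0, "tz": 0, "wx": 0, "wy": 0, "wz": 0, "gripper": 0.95}]'

```text
time: 12.05
position: [0.6377, -0.0769, -0.0254]
tool_rot: [3.142, -0.0, 0.001]
ft_force: [0.0, 0.4, -0.2]
grip_width: 0.906
grip_force: 0.0
```

Request:
jog_arm --increments '[{"tx": 0, "ty": 0, "tz": 0, "wx": 0, "wy": 0, "wz": 0, "gripper": 0.95}, {"tx": 0, "ty": 0, "tz": 0, "wx": 0, "wy": 0, "wz": 0, "gripper": 0.95}, {"tx": 0, "ty": 0, "tz": -10, "wx": 0, "wy": 0, "wz": 0, "gripper": 0.95}, {"tx": 0, "ty": 0, "tz": -40, "wx": 0, "wy": 0, "wz": 0, "gripper": 0.95}, {"tx": 0, "ty": 0, "tz": -75, "wx": 0, "wy": 0, "wz": 0, "gripper": 0.95}]'

```text
time: 12.47
position: [0.6352, -0.0767, 0.0485]
tool_rot: [-3.141, -0.0, 0.008]
ft_force: [1.1, 0.1, 0.5]
grip_width: 0.951
grip_force: 0.0
```

Request:
jog_arm --increments '[{"tx": -35, "ty": 9, "tz": -20, "wx": 0, "wy": 0, "wz": 0, "gripper": 0.95}, {"tx": -75, "ty": 20, "tz": -40, "wx": 0, "wy": 0, "wz": 0, "gripper": 0.95}, {"tx": -112, "ty": 29, "tz": -55, "wx": 0, "wy": 0, "wz": 0, "gripper": 0.95}, {"tx": -150, "ty": 39, "tz": -70, "wx": 0, "wy": 0, "wz": 0, "gripper": 0.95}, {"tx": -185, "ty": 49, "tz": -70, "wx": 0, "wy": 0, "wz": 0, "gripper": 0.95}]'

```text
time: 12.88
position: [0.4531, -0.1261, 0.123]
tool_rot: [3.14, 0.001, 0.009]
ft_force: [0.3, -1.9, 1.0]
grip_width: 0.95
grip_force: 0.0
```

Request:
jog_arm --increments '[{"tx": -15, "ty": 5, "tz": 0, "wx": 0, "wy": 0, "wz": 0, "gripper": 0.95}, {"tx": -19.5, "ty": 5, "tz": 0, "wx": 0, "wy": 0, "wz": 0, "gripper": 0.95}, {"tx": -19.5, "ty": 5, "tz": 0, "wx": 0, "wy": 0, "wz": 0, "gripper": 0.95}, {"tx": -19.5, "ty": 5, "tz": 0, "wx": 0, "wy": 0, "wz": 0, "gripper": 0.95}, {"tx": -19.5, "ty": 5, "tz": 0, "wx": 0, "wy": 0, "wz": 0, "gripper": 0.95}]'

```text
time: 13.3
position: [0.4344, -0.13, 0.1199]
tool_rot: [-3.141, -0.002, -0.002]
ft_force: [0.3, -0.1, -0.0]
grip_width: 0.95
grip_force: 0.0
```

```bash
python3 - <<'E'
from h import *
t=vision.get_image('top'); cv2.imwrite('pics/t10.png',t['color'])
im,s=look('w10',[('choke_mid',.013)]); print(s['tool_rot'])
try: fit(im,'copper',(.443,-.131),.027,0,.026)
except Exception as e: print(e)
hsv=cv2.cvtColor(im['color'],cv2.COLOR_BGR2HSV); c=proj(im,[[.443,-.131,.026]])[0].astype(int); print(c)
print(hsv[c[1]-60:c[1]+61:10,c[0]-60:c[0]+61:10,1]); print(hsv[c[1]-60:c[1]+61:10,c[0]-60:c[0]+61:10,2])
E
```

```text
tcp [ 0.4343 -0.13    0.1196] [-3.141e+00 -3.000e-03 -1.000e-03] t 13.35
choke_mid 0.7 [287. 180. 352. 248.] [ 0.4432 -0.13    0.013 ] jog tx 8.9 ty 0.0
choke_mid 0.63 [ 24. 131. 105. 202.] [0.4821 0.074  0.013 ] jog tx 47.8 ty -203.9
choke_mid 0.46 [495. 300. 500. 307.] [ 0.3653 -0.2836  0.013 ] jog tx -69.0 ty 153.6
[-3.14094468e+00 -2.74537920e-03 -7.67652236e-04]
copper [ 0.443  -0.1294] pix [319.2 215.4] area meas/pred 3724 4035
[321 217]
[[117 125 121 126 122 123 117 118 110  96 116 122 123]
 [120 125 122 125 127 123 118 119 106 116 123 123 124]
 [126 128 126 129 129 125 126 125 129 126 123 122 123]
 [126 129 126 129 153 119 124  95 127 126 123 122 125]
 [127 128 130 118 145 151 151 127  45 123 124 123 125]
 [125 128 129  81 139 127 124 161 110 138 124 126 125]
 [126 126 126  16  12 130 125 160 149 150 124 124 121]
 [124 126 129  65 141 160 162 157 122 135 126 124 123]
 [123 129 130 129 137 154 151 110  80 128 124 122 123]
 [125 126 132 129 128 128 113 127 126 128 127 123 125]
 [126 129 131 130 128 105 123 122 128 123 123 123 127]
 [122 127 129 110 104 107 103 104 126 126 126 125 126]
 [118 125 130 113 104 108 103 105 128 128 126 124 125]]
[[176 176 177 176 177 176 176 177 176 176 170 115 114]
 [176 176 177 177 177 176 177 176 176 147 114 114 115]
 [113 112 113 111 111 145 113 112 138 140 114 115 114]
 [113 111 111 109  75  73  74  59 104 140 116 115 112]
 [114 112 112  54  79  83  83  76  63 118 115 116 108]
 [114 112 111  60  79 108 113  87  67  85 115 105 116]
 [115 111 111  47  44 122 124  70  82  85 115 119 122]
 [113 111 111  55  76  70  60 104  88 113 148 150 149]
 [114 111 110 109  84 106 101  81  67 138 148 148 149]
 [112 111 110 111 131  96  90 133 138 138 139 151 147]
 [113 113 111 133 137 177 145 144 138 139 139 147 143]
 [178 177 178 176 176 177 176 176 138 140 140 141 144]
 [177 176 177 176 176 177 176 177 138 140 140 140 139]]
```

Choke at (0.443,-0.130) by both measurements. Descend and grip it at mid-height.

Request:
jog_arm --increments '[{"tx": 10, "ty": -1, "tz": 38, "wx": 0, "wy": 0, "wz": 0, "gripper": 0.95}, {"tx": 10, "ty": -1, "tz": 75, "wx": 0, "wy": 0, "wz": 0, "gripper": 0.95}, {"tx": 10, "ty": -1, "tz": 105, "wx": 0, "wy": 0, "wz": 0, "gripper": 0.95}, {"tx": 10, "ty": -1, "tz": 127, "wx": 0, "wy": 0, "wz": 0, "gripper": 0.95}, {"tx": 10, "ty": -1, "tz": 137, "wx": 0, "wy": 0, "wz": 0, "gripper": 0.95}]'

```text
time: 13.87
position: [0.4408, -0.1284, -0.0209]
tool_rot: [-3.139, -0.001, 0.008]
ft_force: [-0.8, -0.2, 0.0]
grip_width: 0.949
grip_force: 0.0
```

Request:
jog_arm --increments '[{"tx": 0, "ty": 0, "tz": 0, "wx": 0, "wy": 0, "wz": 0, "gripper": 0.95}, {"tx": 0, "ty": 0, "tz": 0, "wx": 0, "wy": 0, "wz": 0, "gripper": 0.8}, {"tx": 0, "ty": 0, "tz": 0, "wx": 0, "wy": 0, "wz": 0, "gripper": 0.55}, {"tx": 0, "ty": 0, "tz": 0, "wx": 0, "wy": 0, "wz": 0, "gripper": 0.5}, {"tx": 0, "ty": 0, "tz": 0, "wx": 0, "wy": 0, "wz": 0, "gripper": 0.5}]' --grip_force 25

```text
time: 14.28
position: [0.4442, -0.1304, -0.016]
tool_rot: [3.14, -0.001, 0.004]
ft_force: [0.7, -0.4, 0.1]
grip_width: 0.728
grip_force: 0.0
```

Request:
jog_arm --increments '[{"tx": 0, "ty": 0, "tz": 0, "wx": 0, "wy": 0, "wz": 0, "gripper": 0.5}, {"tx": 0, "ty": 0, "tz": 0, "wx": 0, "wy": 0, "wz": 0, "gripper": 0.5}, {"tx": 0, "ty": 0, "tz": 0, "wx": 0, "wy": 0, "wz": 0, "gripper": 0.5}, {"tx": 0, "ty": 0, "tz": 0, "wx": 0, "wy": 0, "wz": 0, "gripper": 0.5}, {"tx": 0, "ty": 0, "tz": 0, "wx": 0, "wy": 0, "wz": 0, "gripper": 0.5}]'

```text
time: 14.7
position: [0.4437, -0.1296, -0.0166]
tool_rot: [3.142, -0.0, 0.002]
ft_force: [-1.7, 2.2, 6.8]
grip_width: 0.6
grip_force: 25.0
```

Request:
jog_arm --increments '[{"tx": 0, "ty": 0, "tz": 0, "wx": 0, "wy": 0, "wz": 0, "gripper": 0.5}, {"tx": 0, "ty": 0, "tz": -10, "wx": 0, "wy": 0, "wz": 0, "gripper": 0.5}, {"tx": 0, "ty": 0, "tz": -30, "wx": 0, "wy": 0, "wz": 0, "gripper": 0.5}, {"tx": 0, "ty": 0, "tz": -60, "wx": 0, "wy": 0, "wz": 0, "gripper": 0.5}, {"tx": 0, "ty": 0, "tz": -95, "wx": 0, "wy": 0, "wz": 0, "gripper": 0.5}]'

```text
time: 15.12
position: [0.4404, -0.1293, 0.077]
tool_rot: [-3.14, -0.0, 0.008]
ft_force: [0.8, -1.1, -2.9]
grip_width: 0.605
grip_force: 25.0
```

Request:
jog_arm --increments '[{"tx": 12, "ty": -4, "tz": -5, "wx": 0, "wy": 0, "wz": 0, "gripper": 0.5}, {"tx": 36, "ty": -12, "tz": -5, "wx": 0, "wy": 0, "wz": 0, "gripper": 0.5}, {"tx": 66, "ty": -24, "tz": -5, "wx": 0, "wy": 0, "wz": 0, "gripper": 0.5}, {"tx": 96, "ty": -36, "tz": -5, "wx": 0, "wy": 0, "wz": 0, "gripper": 0.5}, {"tx": 120, "ty": -46, "tz": -5, "wx": 0, "wy": 0, "wz": 0, "gripper": 0.5}]'

```text
time: 15.53
position: [0.5643, -0.0834, 0.0827]
tool_rot: [3.141, -0.001, 0.001]
ft_force: [0.5, 0.4, -2.8]
grip_width: 0.598
grip_force: 25.0
```

Request:
jog_arm --increments '[{"tx": 7, "ty": -7, "tz": 0, "wx": 0, "wy": 0, "wz": 0, "gripper": 0.5}, {"tx": 7, "ty": -7, "tz": 0, "wx": 0, "wy": 0, "wz": 0, "gripper": 0.5}, {"tx": 7, "ty": -7, "tz": 0, "wx": 0, "wy": 0, "wz": 0, "gripper": 0.5}, {"tx": 7, "ty": -7, "tz": 0, "wx": 0, "wy": 0, "wz": 0, "gripper": 0.5}, {"tx": 7, "ty": -7, "tz": 0, "wx": 0, "wy": 0, "wz": 0, "gripper": 0.5}]'

```text
time: 15.95
position: [0.5686, -0.0783, 0.0824]
tool_rot: [3.14, -0.003, -0.002]
ft_force: [0.6, -0.3, -2.1]
grip_width: 0.598
grip_force: 25.0
```

```bash
python3 - <<'E'
from h import *
w=vision.get_image('wrist'); s=ctrl.get_state(); p=s['position']; print(p,s['tool_rot'],s['grip_width'],s['grip_force'],s['ft_force'])
zb=p[2]+.017; q=p.copy(); q[2]=zb+.026; print(proj(w,[q,[.637,-.077,.066]]).round(1)); q[2]=zb; print(proj(w,[q]).round(1))
cv2.imwrite('pics/w11.png',w['color']); cv2.imwrite('pics/w11c.png',w['color'][60:360,120:520].repeat(2,0).repeat(2,1))
E
```

```text
[ 0.56886169 -0.07823517  0.08257552] [ 3.14043370e+00 -2.93469864e-03 -1.12870941e-03] 0.5994838909964486 24.999242673511617 [-0.66225037 -0.0776023  -3.46364002]
[[319.3 305.3]
 [316.9 138.7]]
[[319.4 282.4]]
```

View pics/w11c.png

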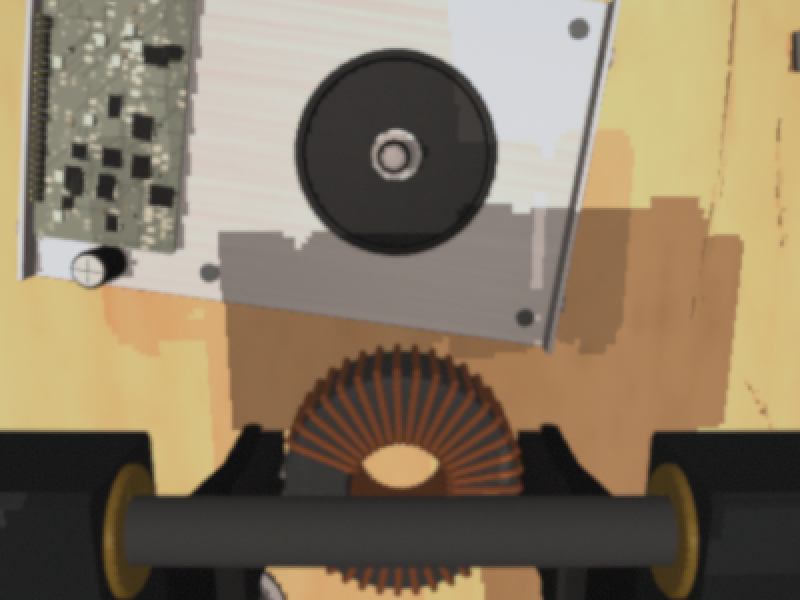

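The seat lies flat round the stud: stud top at full-frame pixel (317.5,137.5), seat centre (318,136). The choke is held upright, with outline rows 232–357 and columns 260–381. I'll compare that with the projected model.

```bash
python3 - <<'E'
from h import *
w=vision.get_image('wrist'); s=ctrl.get_state(); p=s['position']; print(p)
a=np.linspace(0,6.283,180)
for dx in (-.004,0,.004):
    P=np.concatenate([np.c_[p[0]+dx+.027*np.cos(a),p[1]+.027*np.sin(a),0*a+p[2]+.017+z] for z in (0,.026)]); q=proj(w,P); print(dx,q.min(0).round(1),q.max(0).round(1))
print(proj(w,[[p[0]+dx+.010,p[1],p[2]+.017] for dx in(-.004,0,.004)]).round(1))
print(onz(w,317.5,137.5,.066).round(4))
c=np.array([318,136]);print(onz(w,*c,.009).round(4))
E
```

```text
[ 0.5690588  -0.0780456   0.08264477]
-0.004 [256.3 237.3] [381.8 368.1]
0 [255.9 229.2] [382.2 360.4]
0.004 [255.4 220.9] [382.7 352.5]
[[319.1 271. ]
 [319.1 263.2]
 [319.1 255.3]]
[ 0.6379 -0.0772  0.066 ]
[ 0.6383 -0.0772  0.009 ]
```

Request:
jog_arm --increments '[{"tx": 20, "ty": 0, "tz": 0, "wx": 0, "wy": 0, "wz": 0, "gripper": 0.5}, {"tx": 45, "ty": 0, "tz": 0, "wx": 0, "wy": 0, "wz": 0, "gripper": 0.5}, {"tx": 67.5, "ty": 0, "tz": 0, "wx": 0, "wy": 0, "wz": 0, "gripper": 0.5}, {"tx": 67.5, "ty": 0, "tz": 0, "wx": 0, "wy": 0, "wz": 0, "gripper": 0.5}, {"tx": 67.5, "ty": 0, "tz": 0, "wx": 0, "wy": 0, "wz": 0, "gripper": 0.5}]'

```text
time: 16.47
position: [0.6376, -0.0772, 0.0822]
tool_rot: [-3.141, 0.001, 0.001]
ft_force: [-0.7, 0.3, -3.5]
grip_width: 0.599
grip_force: 25.0
```

Request:
jog_arm --increments '[{"tx": 0, "ty": 0, "tz": 0, "wx": 0, "wy": 0, "wz": 0, "gripper": 0.5}, {"tx": 0, "ty": 0, "tz": 10, "wx": 0, "wy": 0, "wz": 0, "gripper": 0.5}, {"tx": 0, "ty": 0, "tz": 22, "wx": 0, "wy": 0, "wz": 0, "gripper": 0.5}, {"tx": 0, "ty": 0, "tz": 34, "wx": 0, "wy": 0, "wz": 0, "gripper": 0.5}, {"tx": 0, "ty": 0, "tz": 45, "wx": 0, "wy": 0, "wz": 0, "gripper": 0.5}]'

```text
time: 16.88
position: [0.6361, -0.0771, 0.0355]
tool_rot: [3.141, -0.001, -0.003]
ft_force: [0.9, 0.4, -3.1]
grip_width: 0.599
grip_force: 25.0
```

Request:
jog_arm --increments '[{"tx": 0, "ty": 0, "tz": 9, "wx": 0, "wy": 0, "wz": 0, "gripper": 0.5}, {"tx": 0, "ty": 0, "tz": 18, "wx": 0, "wy": 0, "wz": 0, "gripper": 0.5}, {"tx": 0, "ty": 0, "tz": 27, "wx": 0, "wy": 0, "wz": 0, "gripper": 0.5}, {"tx": 0, "ty": 0, "tz": 34, "wx": 0, "wy": 0, "wz": 0, "gripper": 0.5}, {"tx": 0, "ty": 0, "tz": 37, "wx": 0, "wy": 0, "wz": 0, "gripper": 0.5}]'

```text
time: 17.3
position: [0.6366, -0.0768, -0.0011]
tool_rot: [-3.141, 0.0, 0.003]
ft_force: [0.2, -0.7, -3.9]
grip_width: 0.598
grip_force: 25.0
```

Request:
jog_arm --increments '[{"tx": 0, "ty": 0, "tz": 3, "wx": 0, "wy": 0, "wz": 0, "gripper": 0.5}, {"tx": 0, "ty": 0, "tz": 6, "wx": 0, "wy": 0, "wz": 0, "gripper": 0.5}, {"tx": 0, "ty": 0, "tz": 8, "wx": 0, "wy": 0, "wz": 0, "gripper": 0.5}, {"tx": 0, "ty": 0, "tz": 9.5, "wx": 0, "wy": 0, "wz": 0, "gripper": 0.5}, {"tx": 0, "ty": 0, "tz": 10, "wx": 0, "wy": 0, "wz": 0, "gripper": 0.5}]'

```text
time: 17.72
position: [0.6376, -0.0769, -0.0094]
tool_rot: [3.141, -0.0, 0.0]
ft_force: [-0.0, -0.3, -3.9]
grip_width: 0.602
grip_force: 25.0
```

Request:
jog_arm --increments '[{"tx": 0, "ty": 0, "tz": 0.3, "wx": 0, "wy": 0, "wz": 0, "gripper": 0.5}, {"tx": 0, "ty": 0, "tz": 0.6, "wx": 0, "wy": 0, "wz": 0, "gripper": 0.5}, {"tx": 0, "ty": 0, "tz": 1, "wx": 0, "wy": 0, "wz": 0, "gripper": 0.5}, {"tx": 0, "ty": 0, "tz": 1, "wx": 0, "wy": 0, "wz": 0, "gripper": 0.5}, {"tx": 0, "ty": 0, "tz": 1, "wx": 0, "wy": 0, "wz": 0, "gripper": 0.5}]'

```text
time: 18.13
position: [0.6376, -0.0769, -0.0095]
tool_rot: [3.141, -0.0, 0.0]
ft_force: [-3.6, -0.1, 6.0]
grip_width: 0.596
grip_force: 25.0
```

Contact. Release and rise.

Request:
jog_arm --increments '[{"tx": 0, "ty": 0, "tz": -0.5, "wx": 0, "wy": 0, "wz": 0, "gripper": 0.8}, {"tx": 0, "ty": 0, "tz": -0.5, "wx": 0, "wy": 0, "wz": 0, "gripper": 0.8}, {"tx": 0, "ty": 0, "tz": -0.5, "wx": 0, "wy": 0, "wz": 0, "gripper": 0.8}, {"tx": 0, "ty": 0, "tz": -0.5, "wx": 0, "wy": 0, "wz": 0, "gripper": 0.8}, {"tx": 0, "ty": 0, "tz": -0.5, "wx": 0, "wy": 0, "wz": 0, "gripper": 0.8}]'

```text
time: 18.55
position: [0.6376, -0.0769, -0.0101]
tool_rot: [3.142, -0.0, 0.0]
ft_force: [-0.5, -0.5, 0.3]
grip_width: 0.792
grip_force: 0.0
```

Request:
jog_arm --increments '[{"tx": 0, "ty": 0, "tz": -8, "wx": 0, "wy": 0, "wz": 0, "gripper": 0.8}, {"tx": 0, "ty": 0, "tz": -30, "wx": 0, "wy": 0, "wz": 0, "gripper": 0.8}, {"tx": 0, "ty": 0, "tz": -60, "wx": 0, "wy": 0, "wz": 0, "gripper": 0.8}, {"tx": 0, "ty": 0, "tz": -90, "wx": 0, "wy": 0, "wz": 0, "gripper": 0.8}, {"tx": -20, "ty": 30, "tz": -110, "wx": 0, "wy": 0, "wz": 0, "gripper": 0.8}]'

```text
time: 18.97
position: [0.6221, -0.0979, 0.1042]
tool_rot: [-3.136, -0.017, -0.012]
ft_force: [0.7, 1.1, 1.3]
grip_width: 0.799
grip_force: 0.0
```

Request:
jog_arm --increments '[{"tx": -15, "ty": 35, "tz": -5, "wx": 0, "wy": 0, "wz": 0, "gripper": 0.8}, {"tx": -30, "ty": 70, "tz": -10, "wx": 0, "wy": 0, "wz": 0, "gripper": 0.8}, {"tx": -45, "ty": 105, "tz": -10, "wx": 0, "wy": 0, "wz": 0, "gripper": 0.8}, {"tx": -58, "ty": 140, "tz": -10, "wx": 0, "wy": 0, "wz": 0, "gripper": 0.8}, {"tx": -58, "ty": 172, "tz": -10, "wx": 0, "wy": 0, "wz": 0, "gripper": 0.8}]'

```text
time: 19.38
position: [0.5568, -0.2821, 0.1112]
tool_rot: [3.139, -0.004, -0.001]
ft_force: [1.0, -0.9, -0.8]
grip_width: 0.801
grip_force: 0.0
```

Request:
jog_arm --increments '[{"tx": 0, "ty": 0, "tz": 0, "wx": 0, "wy": 0, "wz": 0, "gripper": 0.8}, {"tx": 0, "ty": 0, "tz": 0, "wx": 0, "wy": 0, "wz": 0, "gripper": 0.8}, {"tx": 0, "ty": 0, "tz": 0, "wx": 0, "wy": 0, "wz": 0, "gripper": 0.8}, {"tx": 0, "ty": 0, "tz": 0, "wx": 0, "wy": 0, "wz": 0, "gripper": 0.8}, {"tx": 0, "ty": 0, "tz": 0, "wx": 0, "wy": 0, "wz": 0, "gripper": 0.8}]'

```text
time: 19.8
position: [0.5602, -0.2768, 0.1103]
tool_rot: [-3.141, -0.005, -0.001]
ft_force: [0.1, 0.3, -0.8]
grip_width: 0.798
grip_force: 0.0
```

```bash
python3 - <<'E'
from h import *
im,s=look('w12',[('cap_mid',.008)])
fit(im,'black',(.5735,-.279),.025,0,.008)
c=proj(im,[[.5735,-.279,.004]])[0]; print(c); hole(im,*c,.002,thr=85)
E
```

```text
tcp [ 0.5602 -0.2768  0.1103] [-3.141e+00 -5.000e-03 -1.000e-03] t 19.8
cap_mid 0.61 [291. 174. 356. 236.] [ 0.5776 -0.2795  0.008 ] jog tx 17.4 ty 2.7
black [ 0.5739 -0.279 ] pix [322.7 208.1] area meas/pred 3014 3205
[322.65061604 208.75655928]
hole bbox centre [321.5 207. ] 22 21 350 at [ 0.5745 -0.2781  0.002 ]
```

Request:
jog_arm --increments '[{"tx": 14.5, "ty": 0, "tz": 38, "wx": 0, "wy": 0, "wz": 0, "gripper": 0.8}, {"tx": 14.5, "ty": 0, "tz": 75, "wx": 0, "wy": 0, "wz": 0, "gripper": 0.8}, {"tx": 14.5, "ty": 0, "tz": 105, "wx": 0, "wy": 0, "wz": 0, "gripper": 0.8}, {"tx": 14.5, "ty": 0, "tz": 122, "wx": 0, "wy": 0, "wz": 0, "gripper": 0.8}, {"tx": 14.5, "ty": 0, "tz": 128, "wx": 0, "wy": 0, "wz": 0, "gripper": 0.8}]'

```text
time: 20.32
position: [0.5714, -0.2768, -0.0219]
tool_rot: [-3.138, -0.002, 0.009]
ft_force: [-0.5, 0.3, -0.8]
grip_width: 0.804
grip_force: 0.0
```

Request:
jog_arm --increments '[{"tx": 0, "ty": 0, "tz": 5, "wx": 0, "wy": 0, "wz": 0, "gripper": 0.8}, {"tx": 0, "ty": 0, "tz": 9, "wx": 0, "wy": 0, "wz": 0, "gripper": 0.8}, {"tx": 0, "ty": 0, "tz": 10, "wx": 0, "wy": 0, "wz": 0, "gripper": 0.7}, {"tx": 0, "ty": 0, "tz": 10, "wx": 0, "wy": 0, "wz": 0, "gripper": 0.5}, {"tx": 0, "ty": 0, "tz": 10, "wx": 0, "wy": 0, "wz": 0, "gripper": 0.45}]' --grip_force 15

```text
time: 20.73
position: [0.5749, -0.2793, -0.0266]
tool_rot: [3.14, -0.0, 0.003]
ft_force: [0.9, 0.0, 0.3]
grip_width: 0.657
grip_force: 0.0
```

Request:
jog_arm --increments '[{"tx": 0, "ty": 0, "tz": 0, "wx": 0, "wy": 0, "wz": 0, "gripper": 0.45}, {"tx": 0, "ty": 0, "tz": 0, "wx": 0, "wy": 0, "wz": 0, "gripper": 0.45}, {"tx": 0, "ty": 0, "tz": 0, "wx": 0, "wy": 0, "wz": 0, "gripper": 0.45}, {"tx": 0, "ty": 0, "tz": 0, "wx": 0, "wy": 0, "wz": 0, "gripper": 0.45}, {"tx": 0, "ty": 0, "tz": 0, "wx": 0, "wy": 0, "wz": 0, "gripper": 0.45}]'

```text
time: 21.15
position: [0.5746, -0.2793, -0.0269]
tool_rot: [3.141, -0.0, 0.002]
ft_force: [-0.8, -0.2, 5.2]
grip_width: 0.555
grip_force: 15.0
```

Request:
jog_arm --increments '[{"tx": 0, "ty": 0, "tz": -1, "wx": 0, "wy": 0, "wz": 0, "gripper": 0.45}, {"tx": 0, "ty": 0, "tz": -15, "wx": 0, "wy": 0, "wz": 0, "gripper": 0.45}, {"tx": 0, "ty": 0, "tz": -40, "wx": 0, "wy": 0, "wz": 0, "gripper": 0.45}, {"tx": 0, "ty": 0, "tz": -75, "wx": 0, "wy": 0, "wz": 0, "gripper": 0.45}, {"tx": 0, "ty": 0, "tz": -110, "wx": 0, "wy": 0, "wz": 0, "gripper": 0.45}]'

```text
time: 21.57
position: [0.5728, -0.2783, 0.0828]
tool_rot: [-3.14, -0.0, 0.004]
ft_force: [1.2, -0.3, -0.7]
grip_width: 0.556
grip_force: 15.0
```

Request:
jog_arm --increments '[{"tx": 0, "ty": -35, "tz": 0, "wx": 0, "wy": 0, "wz": 0, "gripper": 0.45}, {"tx": 0, "ty": -75, "tz": 0, "wx": 0, "wy": 0, "wz": 0, "gripper": 0.45}, {"tx": -2, "ty": -115, "tz": 0, "wx": 0, "wy": 0, "wz": 0, "gripper": 0.45}, {"tx": -4, "ty": -150, "tz": 0, "wx": 0, "wy": 0, "wz": 0, "gripper": 0.45}, {"tx": -4, "ty": -185, "tz": 0, "wx": 0, "wy": 0, "wz": 0, "gripper": 0.45}]'

```text
time: 21.98
position: [0.5692, -0.0918, 0.0828]
tool_rot: [3.141, 0.001, -0.0]
ft_force: [-0.0, 0.2, -0.6]
grip_width: 0.554
grip_force: 15.0
```

Request:
jog_arm --increments '[{"tx": 0, "ty": -17, "tz": 0, "wx": 0, "wy": 0, "wz": 0, "gripper": 0.45}, {"tx": 0, "ty": -17, "tz": 0, "wx": 0, "wy": 0, "wz": 0, "gripper": 0.45}, {"tx": 0, "ty": -17, "tz": 0, "wx": 0, "wy": 0, "wz": 0, "gripper": 0.45}, {"tx": 0, "ty": -17, "tz": 0, "wx": 0, "wy": 0, "wz": 0, "gripper": 0.45}, {"tx": 0, "ty": -17, "tz": 0, "wx": 0, "wy": 0, "wz": 0, "gripper": 0.45}]'

```text
time: 22.4
position: [0.5699, -0.079, 0.0821]
tool_rot: [3.141, -0.005, -0.0]
ft_force: [0.6, 0.8, -0.2]
grip_width: 0.552
grip_force: 15.0
```

Request:
jog_arm --increments '[{"tx": 0, "ty": 0, "tz": 0, "wx": 0, "wy": 0, "wz": 0, "gripper": 0.45}, {"tx": 0, "ty": 0, "tz": 0, "wx": 0, "wy": 0, "wz": 0, "gripper": 0.45}, {"tx": 0, "ty": 0, "tz": 0, "wx": 0, "wy": 0, "wz": 0, "gripper": 0.45}, {"tx": 0, "ty": 0, "tz": 0, "wx": 0, "wy": 0, "wz": 0, "gripper": 0.45}, {"tx": 0, "ty": 0, "tz": 0, "wx": 0, "wy": 0, "wz": 0, "gripper": 0.45}]'

```text
time: 22.82
position: [0.5699, -0.0771, 0.082]
tool_rot: [3.142, -0.001, -0.0]
ft_force: [0.4, 0.5, 0.3]
grip_width: 0.555
grip_force: 15.0
```

```bash
python3 - <<'E'
from h import *
w=vision.get_image('wrist'); s=ctrl.get_state(); p=s['position']; print(p,s['tool_rot'],s['grip_width'],s['grip_force'])
cv2.imwrite('pics/w13.png',w['color'])
print('pred cap hole',proj(w,[p+[0,0,.029],p+[.0085,0,.031],p+[0,.0085,.031],p+[0,-.0085,.031],p+[.025,0,.0345],p+[.025,0,.0265]]).round(1).tolist())
try: c=hole(w,320,288,p[2]+.029,85)
except Exception as e: print(e)
# choke on stack (fit outline) and stud tip
fit(w,'copper',(.637,-.077),.027,.007,.033)
g=w['color'].max(2); pt=proj(w,[[.6375,-.077,.066]])[0].astype(int); print(pt); print(g[pt[1]-26:pt[1]+27:3,pt[0]-26:pt[0]+27:3]//10)
E
```

```text
[ 0.5699423  -0.07699062  0.08198617] [ 3.14158847e+00 -6.56328907e-04 -1.82449871e-04] 0.5531621612035128 15.000027840360417
pred cap hole [[319.2, 292.5], [319.2, 276.9], [300.6, 294.3], [337.8, 294.3], [319.2, 243.9], [319.2, 239.0]]
hole bbox centre [319.5 291.5] 38 32 963 at [ 0.5705 -0.0771  0.111 ]
copper [ 0.637  -0.0777] pix [320.7 139.3] area meas/pred 7978 6188
[319 140]
[[15 10 17 11 17 11 16 16 13 14 17 15 11 17 11 16 11 17]
 [14 16 10 17 12 15 17 14 13 14 17 17 14 13 17 11 17 11]
 [10 13 17 12 15 17 14 15 15 14 15 16 17 15 13 17 11 15]
 [17 15 12 17 15 15 15 13 11  9 11 12 13 16 17 12 17 13]
 [11 13 18 12 17 13  8  4  9 11  8  5 11 15 14 18 11 17]
 [15 18 13 17 13  8  5 14 18 18 17 17  7 10 15 15 17 11]
 [ 9  9 13 17 10  5 11 16 11 10 12 13 11  4 13 13 17 17]
 [ 9  9  9  4  4 11 14  5 10 11  4  9 12  6 11 14 14 16]
 [ 9  9  8  3  3 14 10 13 18 17 13  5 11  9  8 14 13 12]
 [ 9  9  8  3  3 13  8 15 17 17 15  5 11  8  8 15 15 15]
 [ 9 10 12 13  7  8 11 12 16 16 12  6 12  5 10 15 16 18]
 [17 17 15 15 11  4 11  9  9  9  8 15 13  5 12 15 17 15]
 [11 16 17 14 14  7  4 14 14 15 18 13  5 10 14 17 15 12]
 [16 12 16 15 16 12  8  5  4  4  5  6 10 15 15 16 12 17]
 [12 17 12 17 14 16 15 13 10  9 11 13 14 15 17 12 17 11]
 [16 10 17 12 17 15 14 15 15 14 15 16 17 16 13 17 11 17]
 [10 17 11 17 12 17 16 14 15 15 17 17 15 13 17 11 17 10]
 [17 11 15 13 15 12 17 15 12 14 16 14 12 17 13 15 11 17]]
```

Choke sits centred round the stud and the cap is held centred. Place the cap.

Request:
jog_arm --increments '[{"tx": 20, "ty": 0, "tz": 0, "wx": 0, "wy": 0, "wz": 0, "gripper": 0.45}, {"tx": 45, "ty": 0, "tz": 0, "wx": 0, "wy": 0, "wz": 0, "gripper": 0.45}, {"tx": 67, "ty": 0, "tz": 0, "wx": 0, "wy": 0, "wz": 0, "gripper": 0.45}, {"tx": 67, "ty": 0, "tz": 0, "wx": 0, "wy": 0, "wz": 0, "gripper": 0.45}, {"tx": 67, "ty": 0, "tz": 0, "wx": 0, "wy": 0, "wz": 0, "gripper": 0.45}]'

```text
time: 23.28
position: [0.6373, -0.0764, 0.0815]
tool_rot: [-3.141, -0.001, 0.001]
ft_force: [-0.0, -0.9, -0.3]
grip_width: 0.559
grip_force: 15.0
```

Request:
jog_arm --increments '[{"tx": 0, "ty": 0, "tz": 5, "wx": 0, "wy": 0, "wz": 0, "gripper": 0.45}, {"tx": 0, "ty": 0, "tz": 18, "wx": 0, "wy": 0, "wz": 0, "gripper": 0.45}, {"tx": 0, "ty": 0, "tz": 32, "wx": 0, "wy": 0, "wz": 0, "gripper": 0.45}, {"tx": 0, "ty": 0, "tz": 44, "wx": 0, "wy": 0, "wz": 0, "gripper": 0.45}, {"tx": 0, "ty": 0, "tz": 55, "wx": 0, "wy": 0, "wz": 0, "gripper": 0.45}]'

```text
time: 23.7
position: [0.6354, -0.077, 0.0247]
tool_rot: [3.142, -0.0, -0.004]
ft_force: [0.5, 0.3, -1.0]
grip_width: 0.561
grip_force: 15.0
```

Request:
jog_arm --increments '[{"tx": 0, "ty": 0, "tz": 7, "wx": 0, "wy": 0, "wz": 0, "gripper": 0.45}, {"tx": 0, "ty": 0, "tz": 13, "wx": 0, "wy": 0, "wz": 0, "gripper": 0.45}, {"tx": 0, "ty": 0, "tz": 17, "wx": 0, "wy": 0, "wz": 0, "gripper": 0.45}, {"tx": 0, "ty": 0, "tz": 19, "wx": 0, "wy": 0, "wz": 0, "gripper": 0.45}, {"tx": 0, "ty": 0, "tz": 19, "wx": 0, "wy": 0, "wz": 0, "gripper": 0.45}]'

```text
time: 24.12
position: [0.637, -0.0768, 0.0078]
tool_rot: [-3.142, 0.0, 0.0]
ft_force: [0.4, -0.1, -1.9]
grip_width: 0.555
grip_force: 15.0
```

Request:
jog_arm --increments '[{"tx": 0, "ty": 0, "tz": 0.5, "wx": 0, "wy": 0, "wz": 0, "gripper": 0.45}, {"tx": 0, "ty": 0, "tz": 1, "wx": 0, "wy": 0, "wz": 0, "gripper": 0.45}, {"tx": 0, "ty": 0, "tz": 1.5, "wx": 0, "wy": 0, "wz": 0, "gripper": 0.45}, {"tx": 0, "ty": 0, "tz": 1.5, "wx": 0, "wy": 0, "wz": 0, "gripper": 0.45}, {"tx": 0, "ty": 0, "tz": 1.5, "wx": 0, "wy": 0, "wz": 0, "gripper": 0.45}]'

```text
time: 24.53
position: [0.6371, -0.0769, 0.0068]
tool_rot: [3.141, -0.0, 0.0]
ft_force: [0.1, 0.8, 0.2]
grip_width: 0.554
grip_force: 15.0
```

Request:
jog_arm --increments '[{"tx": 0, "ty": 0, "tz": 0.3, "wx": 0, "wy": 0, "wz": 0, "gripper": 0.45}, {"tx": 0, "ty": 0, "tz": 0.6, "wx": 0, "wy": 0, "wz": 0, "gripper": 0.45}, {"tx": 0, "ty": 0, "tz": 1, "wx": 0, "wy": 0, "wz": 0, "gripper": 0.45}, {"tx": 0, "ty": 0, "tz": 1, "wx": 0, "wy": 0, "wz": 0, "gripper": 0.45}, {"tx": 0, "ty": 0, "tz": 1, "wx": 0, "wy": 0, "wz": 0, "gripper": 0.45}]'

```text
time: 24.95
position: [0.6371, -0.0769, 0.0061]
tool_rot: [3.141, -0.0, 0.0]
ft_force: [-2.0, 0.5, 5.0]
grip_width: 0.558
grip_force: 15.0
```

Request:
jog_arm --increments '[{"tx": 0, "ty": 0, "tz": -0.5, "wx": 0, "wy": 0, "wz": 0, "gripper": 0.7}, {"tx": 0, "ty": 0, "tz": -0.5, "wx": 0, "wy": 0, "wz": 0, "gripper": 0.7}, {"tx": 0, "ty": 0, "tz": -0.5, "wx": 0, "wy": 0, "wz": 0, "gripper": 0.7}, {"tx": 0, "ty": 0, "tz": -0.5, "wx": 0, "wy": 0, "wz": 0, "gripper": 0.7}, {"tx": 0, "ty": 0, "tz": -0.5, "wx": 0, "wy": 0, "wz": 0, "gripper": 0.7}]'

```text
time: 25.37
position: [0.6368, -0.0769, 0.0057]
tool_rot: [-3.142, 0.0, 0.001]
ft_force: [-0.8, 0.1, 0.6]
grip_width: 0.696
grip_force: 0.0
```

Request:
jog_arm --increments '[{"tx": 0, "ty": 0, "tz": -8, "wx": 0, "wy": 0, "wz": 0, "gripper": 0.7}, {"tx": 0, "ty": 0, "tz": -30, "wx": 0, "wy": 0, "wz": 0, "gripper": 0.7}, {"tx": 0, "ty": 0, "tz": -60, "wx": 0, "wy": 0, "wz": 0, "gripper": 0.7}, {"tx": -10, "ty": -3, "tz": -85, "wx": 0, "wy": 0, "wz": 0, "gripper": 0.7}, {"tx": -40, "ty": -14, "tz": -95, "wx": 0, "wy": 0, "wz": 0, "gripper": 0.7}]'

```text
time: 25.78
position: [0.602, -0.0645, 0.1057]
tool_rot: [3.141, -0.004, 0.015]
ft_force: [0.3, 0.0, 1.7]
grip_width: 0.702
grip_force: 0.0
```

Request:
jog_arm --increments '[{"tx": -35, "ty": -12, "tz": -5, "wx": 0, "wy": 0, "wz": 0, "gripper": 0.7}, {"tx": -70, "ty": -24, "tz": -5, "wx": 0, "wy": 0, "wz": 0, "gripper": 0.7}, {"tx": -105, "ty": -36, "tz": -5, "wx": 0, "wy": 0, "wz": 0, "gripper": 0.7}, {"tx": -140, "ty": -48, "tz": -5, "wx": 0, "wy": 0, "wz": 0, "gripper": 0.7}, {"tx": -152, "ty": -52, "tz": -5, "wx": 0, "wy": 0, "wz": 0, "gripper": 0.7}]'

```text
time: 26.2
position: [0.4404, -0.0093, 0.1059]
tool_rot: [3.14, 0.003, -0.004]
ft_force: [-0.5, -0.5, 0.0]
grip_width: 0.7
grip_force: 0.0
```

Request:
jog_arm --increments '[{"tx": 0, "ty": 0, "tz": 0, "wx": 0, "wy": 0, "wz": 0, "gripper": 0.7}, {"tx": 0, "ty": 0, "tz": 0, "wx": 0, "wy": 0, "wz": 0, "gripper": 0.7}, {"tx": 0, "ty": 0, "tz": 0, "wx": 0, "wy": 0, "wz": 0, "gripper": 0.7}, {"tx": 0, "ty": 0, "tz": 0, "wx": 0, "wy": 0, "wz": 0, "gripper": 0.7}, {"tx": 0, "ty": 0, "tz": 0, "wx": 0, "wy": 0, "wz": 0, "gripper": 0.7}]'

```text
time: 26.62
position: [0.4459, -0.011, 0.1061]
tool_rot: [-3.141, 0.001, -0.0]
ft_force: [0.1, 0.3, 0.7]
grip_width: 0.698
grip_force: 0.0
```

```bash
python3 - <<'E'
from h import *
im,s=look('w14',[('bush_mid',.010)])
fit(im,'grey',(.458,-.011),.0185,0,.004)
fit(im,'black',(.637,-.077),.025,.033,.041)
E
```

```text
tcp [ 0.4459 -0.011   0.1061] [-3.141e+00  1.000e-03 -0.000e+00] t 26.6167
bush_mid 0.78 [298. 180. 342. 230.] [ 0.4641 -0.0111  0.01  ] jog tx 18.1 ty 0.1
grey [ 0.4593 -0.0131] pix [322.6 209. ] area meas/pred 1575 1754Traceback (most recent call last):
  File "<stdin>", line 4, in <module>
  File "h.py", line 38, in fit
    cs=cv2.findContours(m,cv2.RETR_EXTERNAL,cv2.CHAIN_APPROX_NONE)[0]; c=max(cs,key=cv2.contourArea)
                                                                         ~~~^^^^^^^^^^^^^^^^^^^^^^^^
ValueError: max() iterable argument is empty
```

```bash
python3 - <<'E'
from h import *
im=vision.get_image('wrist'); print(ctrl.get_state()['position'])
a=np.linspace(0,6.283,180)
for x,y in((.4585,-.0115),(.461,-.0115)):
    P=np.concatenate([np.c_[x+r*np.cos(a),y+r*np.sin(a),0*a+z] for r,z in ((.0185,0),(.0185,.004),(.0125,.02))]); q=proj(im,P); print(x,q.min(0).round(1),q.max(0).round(1))
    print(proj(im,[[x,y,.02],[x+.0085,y,.02],[x-.0085,y,.02],[x,y+.0085,.02],[x,y-.0085,.02]]).round(0).tolist())
sat=cv2.cvtColor(im['color'],cv2.COLOR_BGR2HSV)[...,1]; 
np.set_printoptions(linewidth=200); print(sat[172:242:3,290:354:3]); print(im['color'].max(2)[172:242:3,290:354:3])
E
```

```text
[ 0.44534996 -0.01083574  0.10583275]
0.4585 [297.  185.8] [344.4 233. ]
[[321.0, 214.0], [321.0, 203.0], [321.0, 225.0], [309.0, 214.0], [332.0, 214.0]]
0.461 [297.  182.6] [344.4 229.9]
[[321.0, 211.0], [321.0, 200.0], [321.0, 222.0], [309.0, 211.0], [332.0, 211.0]]
[[125 127 130 128 126 125 123 120 123 125 123 124 123 122 120 119 120 117 111 116 122 124]
 [126 129 130 130 126 128 126 126 124 124 128 128 126 124 124 123 123 127 124 122 123 123]
 [129 129 130 128 129 125 126 124 126 129 126 128 126 123 124 125 123 126 125 122 123 123]
 [128 129 130 130 126 128 124 125 125 126 125 125 125 126 124 125 126 126 123 122 121 122]
 [129 126 130 130 128 128 126 128 123 103  93  90 102 120 126 125 126 125 121 123 122 123]
 [128 129 129 129 128 126 121  73  33  29  29  29  30  28  62 116 126 125 123 123 120 123]
 [128 129 128 128 128 111  36  29  29  29  30  30  30  30  30  33 103 125 125 121 121 122]
 [128 129 126 126 117  35  29  30  28  27  30  27  27  29  30  28  33 106 124 122 123 122]
 [125 129 124 126  54  30  30  28  28  27  30  29  28  27  28  28  30  40 121 123 123 121]
 [126 129 12
[... 2838 characters left out ...]
8  91  72  59  60  61  60  66  90  92 110 114 150 132 124 123]
 [120 119 119 119 117  97  87  91  90  84  72  72  83  91  90 107 117 144 151 149 124 124]
 [120 119 119 119 118 117  97  90  86  89  91  92  91  90 109 121 145 151 151 151 148 141]
 [120 119 119 120 117 117 118 113  94  93  89  89  88  93 136 149 150 150 150 151 150 150]
 [120 119 119 119 117 116 120 121 120 119 118 116 119 121 146 149 150 151 151 150 150 149]
 [121 119 119 119 117 116 119 121 120 119 119 120 121 122 146 149 150 151 150 150 148 148]
 [122 119 119 119 118 117 119 121 121 120 119 120 121 122 146 148 150 150 151 149 148 148]
 [119 118 119 120 118 118 120 121 121 120 119 120 122 122 146 149 151 150 150 148 147 148]]
```

Bush at (0.4595,-0.013) by both measurements. Grip its collar.

Request:
jog_arm --increments '[{"tx": 14.5, "ty": 2, "tz": 35, "wx": 0, "wy": 0, "wz": 0, "gripper": 0.6}, {"tx": 14.5, "ty": 2, "tz": 70, "wx": 0, "wy": 0, "wz": 0, "gripper": 0.6}, {"tx": 14.5, "ty": 2, "tz": 95, "wx": 0, "wy": 0, "wz": 0, "gripper": 0.6}, {"tx": 14.5, "ty": 2, "tz": 110, "wx": 0, "wy": 0, "wz": 0, "gripper": 0.6}, {"tx": 14.5, "ty": 2, "tz": 115, "wx": 0, "wy": 0, "wz": 0, "gripper": 0.6}]'

```text
time: 27.18
position: [0.4571, -0.0126, -0.0119]
tool_rot: [-3.14, 0.0, 0.009]
ft_force: [-0.3, 0.8, -0.5]
grip_width: 0.602
grip_force: 0.0
```

Request:
jog_arm --increments '[{"tx": 0, "ty": 0, "tz": 5, "wx": 0, "wy": 0, "wz": 0, "gripper": 0.6}, {"tx": 0, "ty": 0, "tz": 9, "wx": 0, "wy": 0, "wz": 0, "gripper": 0.6}, {"tx": 0, "ty": 0, "tz": 10, "wx": 0, "wy": 0, "wz": 0, "gripper": 0.5}, {"tx": 0, "ty": 0, "tz": 10, "wx": 0, "wy": 0, "wz": 0, "gripper": 0.3}, {"tx": 0, "ty": 0, "tz": 10, "wx": 0, "wy": 0, "wz": 0, "gripper": 0.2}]'

```text
time: 27.6
position: [0.4603, -0.013, -0.0181]
tool_rot: [3.141, -0.0, 0.003]
ft_force: [-0.0, -0.1, 0.0]
grip_width: 0.456
grip_force: 0.0
```

Request:
jog_arm --increments '[{"tx": 0, "ty": 0, "tz": 0, "wx": 0, "wy": 0, "wz": 0, "gripper": 0.2}, {"tx": 0, "ty": 0, "tz": 0, "wx": 0, "wy": 0, "wz": 0, "gripper": 0.2}, {"tx": 0, "ty": 0, "tz": 0, "wx": 0, "wy": 0, "wz": 0, "gripper": 0.2}, {"tx": 0, "ty": 0, "tz": 0, "wx": 0, "wy": 0, "wz": 0, "gripper": 0.2}, {"tx": 0, "ty": 0, "tz": 0, "wx": 0, "wy": 0, "wz": 0, "gripper": 0.2}]'

```text
time: 28.02
position: [0.46, -0.0129, -0.0184]
tool_rot: [3.141, -0.001, 0.001]
ft_force: [-0.4, -0.2, 3.8]
grip_width: 0.278
grip_force: 15.0
```

Request:
jog_arm --increments '[{"tx": 0, "ty": 0, "tz": 0, "wx": 0, "wy": 0, "wz": 0, "gripper": 0.2}, {"tx": 0, "ty": 0, "tz": 0, "wx": 0, "wy": 0, "wz": 0, "gripper": 0.2}, {"tx": 0, "ty": 0, "tz": 0, "wx": 0, "wy": 0, "wz": 0, "gripper": 0.2}, {"tx": 0, "ty": 0, "tz": 0, "wx": 0, "wy": 0, "wz": 0, "gripper": 0.2}, {"tx": 0, "ty": 0, "tz": 0, "wx": 0, "wy": 0, "wz": 0, "gripper": 0.2}]'

```text
time: 28.43
position: [0.46, -0.0129, -0.0185]
tool_rot: [3.141, -0.0, 0.001]
ft_force: [-1.2, 0.1, 5.3]
grip_width: 0.279
grip_force: 15.0
```

Request:
jog_arm --increments '[{"tx": 0, "ty": 0, "tz": -2, "wx": 0, "wy": 0, "wz": 0, "gripper": 0.2}, {"tx": 0, "ty": 0, "tz": -15, "wx": 0, "wy": 0, "wz": 0, "gripper": 0.2}, {"tx": 0, "ty": 0, "tz": -40, "wx": 0, "wy": 0, "wz": 0, "gripper": 0.2}, {"tx": 0, "ty": 0, "tz": -75, "wx": 0, "wy": 0, "wz": 0, "gripper": 0.2}, {"tx": 0, "ty": 0, "tz": -105, "wx": 0, "wy": 0, "wz": 0, "gripper": 0.2}]' --grip_force 20

```text
time: 28.85
position: [0.4586, -0.0125, 0.0868]
tool_rot: [-3.141, -0.001, 0.003]
ft_force: [0.3, -0.3, -0.9]
grip_width: 0.275
grip_force: 20.0
```

Request:
jog_arm --increments '[{"tx": 25, "ty": 14, "tz": 0, "wx": 0, "wy": 0, "wz": 0, "gripper": 0.2}, {"tx": 55, "ty": 32, "tz": 0, "wx": 0, "wy": 0, "wz": 0, "gripper": 0.2}, {"tx": 85, "ty": 49, "tz": 0, "wx": 0, "wy": 0, "wz": 0, "gripper": 0.2}, {"tx": 110.5, "ty": 64, "tz": 0, "wx": 0, "wy": 0, "wz": 0, "gripper": 0.2}, {"tx": 110.5, "ty": 64, "tz": 0, "wx": 0, "wy": 0, "wz": 0, "gripper": 0.2}]'

```text
time: 29.27
position: [0.5735, -0.0812, 0.085]
tool_rot: [3.141, -0.008, 0.003]
ft_force: [-0.5, -0.5, -0.3]
grip_width: 0.274
grip_force: 20.0
```

Request:
jog_arm --increments '[{"tx": 0, "ty": 0, "tz": 0, "wx": 0, "wy": 0, "wz": 0, "gripper": 0.2}, {"tx": 0, "ty": 0, "tz": 0, "wx": 0, "wy": 0, "wz": 0, "gripper": 0.2}, {"tx": 0, "ty": 0, "tz": 0, "wx": 0, "wy": 0, "wz": 0, "gripper": 0.2}, {"tx": 0, "ty": 0, "tz": 0, "wx": 0, "wy": 0, "wz": 0, "gripper": 0.2}, {"tx": 0, "ty": 0, "tz": 0, "wx": 0, "wy": 0, "wz": 0, "gripper": 0.2}]'

```text
time: 29.68
position: [0.5694, -0.0763, 0.0863]
tool_rot: [3.141, 0.001, 0.0]
ft_force: [-0.9, -0.1, -0.1]
grip_width: 0.275
grip_force: 20.0
```

```bash
python3 - <<'E'
from h import *
w=vision.get_image('wrist'); s=ctrl.get_state(); p=s['position']; print(p,s['tool_rot'],s['grip_width'],s['grip_force'])
cv2.imwrite('pics/w15.png',w['color'])
print('pred flange front',proj(w,[p+[.0185,0,.0187],p+[.0185,0,.0227],p+[0,.0185,.02],p+[0,-.0185,.02],p+[0.0085,0,.0387],p+[0,0,.0387]]).round(1).tolist())
fit(w,'black',(.637,-.077),.025,.033,.041)
print('stud',proj(w,[[.6375,-.077,.066]]).round(1))
cv2.imwrite('pics/w15c.png',w['color'][60:360,120:520].repeat(2,0).repeat(2,1))
E
```

```text
[ 0.5695742  -0.07646959  0.08636908] [3.14092888e+00 9.67207105e-04 4.04093232e-04] 0.27484656555222425 19.999795574694872
pred flange front [[319.9, 247.5], [319.9, 250.0], [281.7, 284.7], [358.0, 284.9], [319.9, 283.0], [319.8, 301.1]]
black [ 0.6371 -0.0777] pix [322.  138.4] area meas/pred 7606 5479
stud [[321.1 139.3]]
```

View pics/w15c.png

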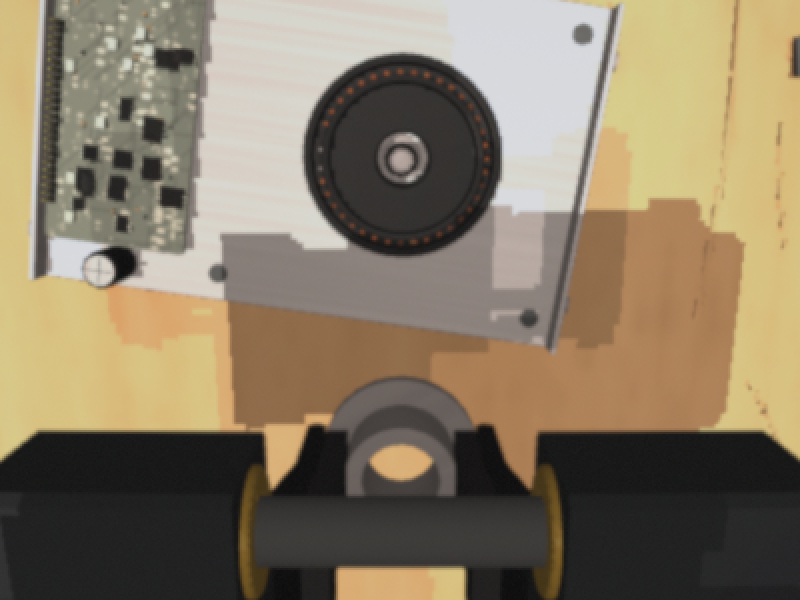

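The stack shows seat, choke and cap concentric round the stud (stud tip at full-frame (320.5,139.5)), and the bush is held upright and centred. Place the bush.

Request:
jog_arm --increments '[{"tx": 20, "ty": 0, "tz": 0, "wx": 0, "wy": 0, "wz": 0, "gripper": 0.2}, {"tx": 45, "ty": 0, "tz": 0, "wx": 0, "wy": 0, "wz": 0, "gripper": 0.2}, {"tx": 67.3, "ty": 0, "tz": 0, "wx": 0, "wy": 0, "wz": 0, "gripper": 0.2}, {"tx": 67.3, "ty": 0, "tz": 0, "wx": 0, "wy": 0, "wz": 0, "gripper": 0.2}, {"tx": 67.3, "ty": 0, "tz": 0, "wx": 0, "wy": 0, "wz": 0, "gripper": 0.2}]'

```text
time: 30.15
position: [0.6375, -0.0763, 0.0858]
tool_rot: [-3.141, -0.001, 0.001]
ft_force: [-1.2, 0.3, -0.7]
grip_width: 0.274
grip_force: 20.0
```

Request:
jog_arm --increments '[{"tx": 0, "ty": 0, "tz": 5, "wx": 0, "wy": 0, "wz": 0, "gripper": 0.2}, {"tx": 0, "ty": 0, "tz": 18, "wx": 0, "wy": 0, "wz": 0, "gripper": 0.2}, {"tx": 0, "ty": 0, "tz": 31, "wx": 0, "wy": 0, "wz": 0, "gripper": 0.2}, {"tx": 0, "ty": 0, "tz": 42, "wx": 0, "wy": 0, "wz": 0, "gripper": 0.2}, {"tx": 0, "ty": 0, "tz": 50, "wx": 0, "wy": 0, "wz": 0, "gripper": 0.2}]'

```text
time: 30.57
position: [0.6354, -0.077, 0.0335]
tool_rot: [-3.142, 0.0, 0.005]
ft_force: [0.1, -0.4, 0.4]
grip_width: 0.275
grip_force: 20.0
```

Request:
jog_arm --increments '[{"tx": 0, "ty": 0, "tz": 5, "wx": 0, "wy": 0, "wz": 0, "gripper": 0.2}, {"tx": 0, "ty": 0, "tz": 10, "wx": 0, "wy": 0, "wz": 0, "gripper": 0.2}, {"tx": 0, "ty": 0, "tz": 14, "wx": 0, "wy": 0, "wz": 0, "gripper": 0.2}, {"tx": 0, "ty": 0, "tz": 15, "wx": 0, "wy": 0, "wz": 0, "gripper": 0.2}, {"tx": 0, "ty": 0, "tz": 15, "wx": 0, "wy": 0, "wz": 0, "gripper": 0.2}]'

```text
time: 30.98
position: [0.6373, -0.0768, 0.0209]
tool_rot: [-3.142, 0.0, 0.0]
ft_force: [0.3, -0.0, -0.4]
grip_width: 0.274
grip_force: 20.0
```

Request:
jog_arm --increments '[{"tx": 0, "ty": 0, "tz": 0.5, "wx": 0, "wy": 0, "wz": 0, "gripper": 0.2}, {"tx": 0, "ty": 0, "tz": 1, "wx": 0, "wy": 0, "wz": 0, "gripper": 0.2}, {"tx": 0, "ty": 0, "tz": 1.5, "wx": 0, "wy": 0, "wz": 0, "gripper": 0.2}, {"tx": 0, "ty": 0, "tz": 2, "wx": 0, "wy": 0, "wz": 0, "gripper": 0.2}, {"tx": 0, "ty": 0, "tz": 2, "wx": 0, "wy": 0, "wz": 0, "gripper": 0.2}]'

```text
time: 31.4
position: [0.6373, -0.0769, 0.0191]
tool_rot: [3.141, -0.0, 0.0]
ft_force: [-1.0, 0.1, -0.7]
grip_width: 0.276
grip_force: 20.0
```

Request:
jog_arm --increments '[{"tx": 0, "ty": 0, "tz": 0.4, "wx": 0, "wy": 0, "wz": 0, "gripper": 0.2}, {"tx": 0, "ty": 0, "tz": 0.8, "wx": 0, "wy": 0, "wz": 0, "gripper": 0.2}, {"tx": 0, "ty": 0, "tz": 1.2, "wx": 0, "wy": 0, "wz": 0, "gripper": 0.2}, {"tx": 0, "ty": 0, "tz": 1.2, "wx": 0, "wy": 0, "wz": 0, "gripper": 0.2}, {"tx": 0, "ty": 0, "tz": 1.2, "wx": 0, "wy": 0, "wz": 0, "gripper": 0.2}]'

```text
time: 31.82
position: [0.6374, -0.077, 0.0186]
tool_rot: [3.141, -0.0, 0.0]
ft_force: [-2.7, -0.4, 5.9]
grip_width: 0.274
grip_force: 20.0
```

Contact at the expected height. Release, rise and back off to check.

Request:
jog_arm --increments '[{"tx": 0, "ty": 0, "tz": -0.7, "wx": 0, "wy": 0, "wz": 0, "gripper": 0.5}, {"tx": 0, "ty": 0, "tz": -0.7, "wx": 0, "wy": 0, "wz": 0, "gripper": 0.5}, {"tx": 0, "ty": 0, "tz": -0.7, "wx": 0, "wy": 0, "wz": 0, "gripper": 0.5}, {"tx": 0, "ty": 0, "tz": -0.7, "wx": 0, "wy": 0, "wz": 0, "gripper": 0.5}, {"tx": 0, "ty": 0, "tz": -0.7, "wx": 0, "wy": 0, "wz": 0, "gripper": 0.5}]'

```text
time: 32.23
position: [0.6372, -0.0769, 0.0182]
tool_rot: [-3.142, 0.0, 0.0]
ft_force: [-0.1, 0.3, -0.8]
grip_width: 0.481
grip_force: 0.0
```

Request:
jog_arm --increments '[{"tx": 0, "ty": 0, "tz": -8, "wx": 0, "wy": 0, "wz": 0, "gripper": 0.5}, {"tx": 0, "ty": 0, "tz": -30, "wx": 0, "wy": 0, "wz": 0, "gripper": 0.5}, {"tx": 0, "ty": 0, "tz": -60, "wx": 0, "wy": 0, "wz": 0, "gripper": 0.5}, {"tx": -5, "ty": 0, "tz": -85, "wx": 0, "wy": 0, "wz": 0, "gripper": 0.5}, {"tx": -30, "ty": 0, "tz": -95, "wx": 0, "wy": 0, "wz": 0, "gripper": 0.5}]'

```text
time: 32.65
position: [0.6122, -0.0763, 0.1183]
tool_rot: [-3.141, -0.001, -0.014]
ft_force: [-0.2, 0.2, 1.1]
grip_width: 0.496
grip_force: 0.0
```

Request:
jog_arm --increments '[{"tx": -30, "ty": 0, "tz": 0, "wx": 0, "wy": 0, "wz": 0, "gripper": 0.5}, {"tx": -37, "ty": 0, "tz": 0, "wx": 0, "wy": 0, "wz": 0, "gripper": 0.5}, {"tx": -37, "ty": 0, "tz": 0, "wx": 0, "wy": 0, "wz": 0, "gripper": 0.5}, {"tx": -37, "ty": 0, "tz": 0, "wx": 0, "wy": 0, "wz": 0, "gripper": 0.5}, {"tx": -37, "ty": 0, "tz": 0, "wx": 0, "wy": 0, "wz": 0, "gripper": 0.5}]'

```text
time: 33.07
position: [0.5714, -0.0769, 0.1138]
tool_rot: [-3.141, 0.0, -0.002]
ft_force: [0.5, 0.2, -1.1]
grip_width: 0.5
grip_force: 0.0
```

```bash
python3 - <<'E'
from h import *
np.set_printoptions(linewidth=200)
w=vision.get_image('wrist'); s=ctrl.get_state(); p=s['position']; print(p,s['time'],s['ft_force'])
print(vision.spot_in('wrist','bush_mid')[:2])
a=np.linspace(0,6.283,180); P=np.concatenate([np.c_[.6373+r*np.cos(a),-.077+r*np.sin(a),0*a+z] for r,z in ((.0185,.037),(.0185,.041),(.0125,.057))]); q=proj(w,P); print('pred bush bbox',q.min(0).round(1),q.max(0).round(1))
c=proj(w,[[.6373,-.077,.057]])[0].astype(int); print(c); print(w['color'].max(2)[c[1]-48:c[1]+49:4,c[0]-48:c[0]+49:4]//10)
E
```

```text
[ 0.57130951 -0.07672135  0.11352865] 33.1167 [0.08147664 0.03694357 0.25976126]
[{'bbox': [294.7, 111.5, 344.4, 167.4], 'conf': 0.95}]
pred bush bbox [292.6 113.2] [347.3 169.1]
[319 142]
[[19 19 19 19 20 19 19 19 19 19 16 11 10 10 14 17 19 19 20 20 20 20 20 20 20]
 [19 19 19 19 19 19 19 17  8  4  3  3  3  3  3  4  5 12 19 20 20 20 20 20 20]
 [19 19 19 19 19 19 10  4  3  4  6  5 10  6  6  6  4  3  5 16 20 20 20 20 20]
 [19 19 19 19 19  6  3  5  5  8  4  4  4  4  4  5  6  5  3  5 15 20 20 20 20]
 [19 19 19 19  6  2  7  4  4  3  4  4  5  4  4  3  3  4  8  5  5 14 20 20 20]
 [19 19 19  9  3  6  4  3  4  5  8 14 15 15 11  5  4  3  4  7  4  5 18 20 20]
 [19 19 18  4  4  4  3  5  7 17 17 17 17 16 16 16 12  4  4  4  8  3  7 20 20]
 [19 19  9  2  5  4  4  8 17 17 17 15 16 16 16 15 16 14  4  3  4  6  5 19 20]
 [19 19  4  5  6  3  5 17 17 15 17 17 17 17 17 15 14 16 11  4  5  4  3 11 19]
 [19 17  3  4  4  4 12 17 16 17 16  8 11  9 12 17 14 16 16  5  4  6  3  6 20]
 [19 14  3  4  3  5 16 16 17 17  8 10 11 15 13 11 16 11 16  8  4  4  3  4 19]
 [19 11  3  9  3  5 17 17 17 12  9  6 13  6  9  7 16 
[... 339 characters left out ...]
19 19 10  3  5  3  4 13 16 16 15 16 16 16 16 15 16 16  5  4  4  5  4 17 19]
 [19 19 18  4  5  4  3  4 14 17 16 16 15 15 16 16 15  7  4  4  4  2  7 13 13]
 [19 19 19 13  3  5  4  3  4  8 15 16 16 16 15 12  5  4  3  3  4  3 12 13 13]
 [19 19 19 19  9  3  4  4  3  4  4  5  6  5  4  4  4  4  3  4  3 11 13 13 13]
 [12 12 19 19 19  6  3  3  6  4  3  4  3  3  3  4  4  3  3  3 10 12 12 12 13]
 [12 12 13 13 13 12  8  2  2  4  2  3  3  3  2  4  2  2  4 11 13 13 13 13 13]
 [12 12 12 12 12 12 12 11  7  3  2  2  2  2  2  2  4 10 12 13 13 13 13 13 13]
 [12 12 12 12 12 12 12 12 12 12 12 10 10 10 10 12 12 13 13 13 13 13 13 13 12]
 [12 12 12 12 12 12 12 12 12 12 12 12 12 12 12 13 13 13 13 12 12 12 12 13 13]]
```

The bush sits concentric, at the predicted outline. Hand in.

```bash
python3 -c "
from bench import ctrl
print(ctrl.close_job())"
```

```text
the job is handed in; nothing more can be done
None
```

The seat, choke, cap and bush are stacked round the stud and released. The final wrist view showed them centred, and I handed the job in at about 33 s; no verdict came back.

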